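# Refill the laundry's dosing unit

## Task

Refill the dosing unit on the service table: lift its blue hatch by the black handle over the yellow bumps, slide it fully open, take the spent black-capped cartridge out of the magazine into the grey tray, stand every green or orange cartridge that is on the table upright inside the magazine, and slide the hatch back over the bumps until it is fully shut and has dropped down flat. Only when it is shut, pull the red out-of-use marker up off its sprung rail clip and leave it inside the grey tray too. Do not knock over or push away the amber jar and the white bowl.

Things in the scene. Friction and masses are not known exactly. Their poses are not given: they have to be found in the camera images.
- doser: the dosing unit, fixed: white and grey block 268 (x) x 246 (y) x 88 mm high. Origin: on the table under the centre of its magazine, z up; the block spans y = -56 to +190 mm of its frame: the magazine at y = -56 to 56, then a flat pump housing 80 mm high, over which the hatch stands when open
- magazine (a point): centre of the magazine's inner floor, 8 mm above the table; axes as doser. The magazine is an open-topped bin, inside 212 (x) x 100 (y) mm, rim 80 mm above this point. Four cartridges fit in a row along x, each with its 84 mm length along y, at x = -78, -26, 26 and 78 mm
- hatch_grip (a point): centre of the top face of the hatch's black upright handle bar, 146 mm above the table when down. The bar is 50 (x) x 16 (y) x 48 mm high, in the middle of the blue hatch plate 268 (x) x 112 (y) x 8 mm, whose top is 48 mm below this point. Axes as doser. Grip the bar from above across its 16 mm
- hatch_slide (a joint): travel of the hatch along the unit's +y, m: 0 shut (over the magazine; starts so), 0.13 fully open (stop). 1 to 2 N of friction; stays where left. It needs lifting (see hatch_lift) to pass the bumps between 0.003 and 0.04 m, both ways; beyond 0.04 m it slides freely, set down or lifted
- hatch_lift (a joint): height of the hatch above its rest, m: 0 down, 0.026 upper stop; weight and spring pull it down with 4.5 to 6 N. It stands on two dark lugs on the side ledges. Two yellow bumps on the ledges (12 mm high, upright sides, at y = 59 to 71 mm of the unit) stop the lugs after 3 mm unless it is lifted over 12 mm; 15 to 22 mm is good
- cart_a: detergent cartridge: squat white body 48 (x) x 84 (y) x 46 mm high with green belt; on top, in the middle, green cap 36 (x) x 26 (y) x 30 mm high (top 76 mm above the origin), to be gripped across its 26 mm from above. Origin: centre of the underside, z up. 0.17 to 0.34 kg. May be absent (None); 2 to 4 are present
- cart_b: detergent cartridge: squat white body 48 (x) x 84 (y) x 46 mm high with orange belt; on top, in the middle, orange cap 36 (x) x 26 (y) x 30 mm high (top 76 mm above the origin), to be gripped across its 26 mm from above. Origin: centre of the underside, z up. 0.17 to 0.34 kg. May be absent (None); 2 to 4 are present
- cart_c: detergent cartridge: squat white body 48 (x) x 84 (y) x 46 mm high with green belt; on top, in the middle, green cap 36 (x) x 26 (y) x 30 mm high (top 76 mm above the origin), to be gripped across its 26 mm from above. Origin: centre of the underside, z up. 0.17 to 0.34 kg. May be absent (None); 2 to 4 are present
- cart_d: detergent cartridge: squat white body 48 (x) x 84 (y) x 46 mm high with orange belt; on top, in the middle, orange cap 36 (x) x 26 (y) x 30 mm high (top 76 mm above the origin), to be gripped across its 26 mm from above. Origin: centre of the underside, z up. 0.17 to 0.34 kg. May be absent (None); 2 to 4 are present
- spent: spent cartridge, same shape: squat white body 48 (x) x 84 (y) x 46 mm high with black belt; on top, in the middle, black cap 36 (x) x 26 (y) x 30 mm high (top 76 mm above the origin), to be gripped across its 26 mm from above. Origin: centre of the underside, z up. 0.08 kg. Always there: starts standing somewhere in the magazine, under the hatch, its 84 mm across as a loaded one
- stand: fixed stand with a short aluminium rail, base plate 110 x 96 x 8 mm; rail 13 mm thick, 64 mm long along y, top 46 mm above the table, end plates 48 mm high at both ends, black catch housing at -x with a sprung steel ball. Origin: on the table under the rail's middle
- marker: red marker saddled on the rail: 34 (x) x 64 (y) x 85 mm high, 0.12 kg; two legs 40 mm long; head 18 (x) x 64 (y) mm, 50 to 85 mm above the origin: grip it across its 18 mm from above. Origin: centre of its underside, 8 mm above the table on the rail, axes as the stand's. A ball catch holds it: 8 to 16 N straight up snaps it out in the first 10 mm; 60 mm up it is clear. Stands by itself
- tray: grey open tray, loose, 130 (x) x 160 (y) x 35 mm high, walls and floor 4 mm, 0.5 kg. Origin: centre of its underside. The spent cartridge fits in one y half with its 84 mm along x, the marker in the other with its 64 mm along x
- jar: amber jar 64 mm wide, 80 mm high, a bystander; origin: centre of its underside
- token_bowl: white bowl 110 mm wide, 45 mm high, a bystander; origin: centre of its underside
Things that resemble listed ones, but are neither listed nor needed, are in the scene too. What is shaped like the tray but brown is not meant. What is shaped like the cart_c but turquoise is not meant.

How it is judged (in metres and radians):
On the way, in this order (a step that is already met when the one before it is completed fails the run):
1. the hatch is slid fully open (within 12 mm of its stop) (value of joint hatch_slide above 0.118 m), for 0.2 s.
2. the spent cartridge is in the tray and every fresh cartridge stands upright in the magazine (x of cart_a in the frame of magazine between -0.105 and 0.105 m and y of cart_a in the frame of magazine between -0.05 and 0.05 m and z of cart_a in the frame of magazine between -0.01 and 0.02 m and angle between each of cart_a, cart_b, cart_c, cart_d's own z axis and vertical below 0.25 rad and linear speed of each of cart_a, cart_b, cart_c, cart_d, spent below 0.03 m/s and x of cart_b in the frame of magazine between -0.105 and 0.105 m and y of cart_b in the frame of magazine between -0.05 and 0.05 m and z of cart_b in the frame of magazine between -0.01 and 0.02 m and x of cart_c in the frame of magazine between -0.105 and 0.105 m and y of cart_c in the frame of magazine between -0.05 and 0.05 m and z of cart_c in the frame of magazine between -0.01 and 0.02 m and x of cart_d in the frame of magazine between -0.105 and 0.105 m and y of cart_d in the frame of magazine between -0.05 and 0.05 m and z of cart_d in the frame of magazine between -0.01 and 0.02 m and x of spent in the frame of tray between -0.06 and 0.06 m and y of spent in the frame of tray between -0.075 and 0.075 m and z of spent in the frame of tray between -0.005 and 0.05 m), for 0.2 s.
3. the hatch is shut (within 6 mm) and down (within 4 mm), behind its bumps (value of joint hatch_slide below 0.006 m and value of joint hatch_lift below 0.004 m), for 0.2 s.
4. the marker lies or stands in the tray (x of marker in the frame of tray between -0.06 and 0.06 m and y of marker in the frame of tray between -0.075 and 0.075 m and z of marker in the frame of tray between -0.005 and 0.05 m and linear speed of marker below 0.03 m/s), for 0.2 s.
At the end, for the whole second after the job is handed in: every green or orange cartridge stands upright (0.25 rad) on the magazine's floor, the hatch is shut within 6 mm and down within 4 mm, and the spent cartridge and the marker rest inside the tray (origins within 60 x 75 mm of its middle, under 50 mm above its underside) (all of step 2 and all of step 3 and all of step 4); the robot touches nothing.
It fails at once if the jar is knocked over or pushed more than 10 cm (angle between jar's own z axis and vertical above 0.7 rad or distance of jar from where it was at the start of the episode above 0.1 m).
It fails at once if the token bowl is knocked over or pushed more than 10 cm (angle between token_bowl's own z axis and vertical above 0.7 rad or distance of token_bowl from where it was at the start of the episode above 0.1 m).
Of cart_a, cart_b, cart_c, cart_d only 2 to 4 are there at a start; the rules pass over those that are not, and their reading is None.
At some moment in a run one of cart_a, cart_b, cart_c, cart_d, tray may be knocked a few centimetres aside while the robot is not near it.
It also fails if it takes over 210 s, if anything falls off the work surface, if the arm or the gripper's body presses on something with over 40 N, if the wrist force passes 120 N, or if a joint passes its speed limit or range.

## Robot

A 6-joint arm with a two-finger parallel gripper is mounted at the origin on the work surface. World frame = base frame: x ahead of the robot, y to its left, z up, the work surface at z = 0. Lengths are in mm, angles in rad, forces in N, time in s.
With the tool pointing down it reaches from about 275 to 1000 mm from the base axis. Payload 8.4 kg.
Tool frame: the origin (TCP) lies at the very end of the fingers, on their centre line; the grasp point (between the pads) lies 19 mm behind it; z points along the fingers, y is the direction in which the jaws open and shut (so a half turn about z gives the same grasp; the last joint's range is limited). The gripper opens to 85 mm and grips with 20 to 120 N. Pads are 22 mm wide; open, the fingers measure 114 mm over their backs; the gripper's body (76 mm by 85 mm) begins 54 mm behind the grasp point. The pads swing forward as they close: fully open they stand 13 mm farther back than shut.
Start: joints at [-1.34, 0.353, 1.633, -0, 1.155, -0.002], TCP at [144.188, -608.143, 231.281] pointing down, gripper open.
Joint ranges: [-2.63, 2.63], [-0.92, 2.1], [0.06, 2.66], [-1.3, 4.44], [0, 2.69], [-3.02, 3.02]. Speed limits (rad/s): [2.22, 2.22, 2.79, 3.14, 3.14, 3.14].

## Interface

Orientations are given as [roll, pitch, yaw] about the fixed x, y, z axes, in that order (R = Rz(yaw) Ry(pitch) Rx(roll)).
In Python, from rig import r gives the robot as it stands.
- The arm moves only by the tool move_arm, never from a script. Its argument "increments" is a list of rows, each an object of numbers: "tx", "ty", "tz": the shift along the tool's x, y, z in cm; "rx", "ry", "rz": the turn, a rotation vector about the tool's x, y, z in degrees; "gripper": the gripper's target within -1 to 1 (fully open at 1, half-way at 0, shut at -1). A call has 1 to 12 rows; each row shifts and turns the commanded pose from where the row before left it, along the tool's axes as they then stand; what a row does not reach is not made up. A row lasts 1/10 s, in which the tool goes at most 50 mm and 8.59 degrees, less where a joint would pass 70% of its speed; a pose out of reach is approached as far as the arm can. A call is refused whole if a number of a shift passes 5 or a number of a turn 8.59, either way. A call with a gripper value outside its range is refused whole. The fingers move at their own pace and stop on an object; "squeeze" is the grip in N (left out, the last holds). Time passes only in rows, so rows that do not move let the fingers close. It gives the time, the measured TCP pose, the force and the opening at its end, in the units of the state.
- r.sense(): the state, without advancing time (a new reading comes with each control period).
- r.grab_frame(name): name is "side" or "top" or "wrist"; returns (picture, depth): 420x560x3 uint8, red, green, blue; 420x560 float32, mm along the optical axis (not along the pixel's ray), 0 where there is no reading.
- r.camera_model(name): a dict with "fx", "fy", "cx", "cy" (pixels), "k1" (the pictures are not rectified: a ray, as slopes to the right and down, at radius r is drawn at 1 + k1 r^2 times it, then the intrinsics apply), "R" (3x3) and "t" (3): a world point X has camera coordinates R X + t; the wrist camera has in their place "hand_eye" (4x4, takes a point from camera to tool coordinates, whose origin is the TCP and whose axes are the flange's). Camera axes: x right, y down, z forward; pixel columns grow to the right and rows downward; lengths in mm; the calibration is good to about 2 mm. A picture is of the moment at which its call begins: read the wrist's pose just before it. camera_model takes no time and is no camera call.
- r.sign_off(): hands the job in, once; it reports no verdict.
Trained networks look in the newest picture that a camera, given by its name, has taken for a name from the list of things; names that differ only in an ending like _2 or _b are one class to them, and where a whole thing is asked for, a point or a joint stands for the part that bears it (a point fixed in the world has none). Each returns a list of dicts, best first, with "confidence" (0 to 1); they miss things now and then, are a little off and sometimes report something else, mostly with a low value. They report only what shows in the picture. A call takes as long as a camera call. They do not tell look-alikes from the thing itself.
- r.cut_out(query, camera): "mask" (420x560 bool, what is visible of it) and "bbox" ([left, top, right, bottom] in pixels, round what is visible of it).
- r.place_of(query, camera): "location" ([row, column] in pixels: a listed point, or the origin of a listed thing).
The state is a dict: "clock": time; "qpos": joint angles; "qvel": joint speeds; "joint_efforts": joint torques, N m; "eef_pos": TCP position; "tcp_rot": TCP orientation; "contact_force": force on the tool from outside, world axes, zero at the start; "wrist_torque": the same for the moment, N m; "opening": opening from 0.0 (shut) to 1.0 (fully open).
Only numpy, scipy, OpenCV 4.12 (cv2) and the standard library are available. Lean on these libraries where they do the work, as an engineer would, in place of code of your own. Each camera call takes 0.05 s, during which the arm holds its last target. There are 200 camera calls.

## Working session

There is one attempt and no reset: what is moved stays moved. The work goes in short steps, Python scripts to look and compute and a tool call to move; the robot and the scene stay as the last step left them, time stands still between calls to the robot, and variables do not carry over. Pictures are saved under pics/ and viewed, about 12 in all and at most 16, crops included, and the job is handed in when it is done.

Besides the shell and the picture viewer there is one more tool, called after "Emit:" as name(argument=value, ...), one argument or row to a line, values as JSON. move_arm: Moves the arm, as the interface text tells. Its arguments: {"type":"object","properties":{"increments":{"type":"array","items":{"type":"object","properties":{"tx":{"type":"number"},"ty":{"type":"number"},"tz":{"type":"number"},"rx":{"type":"number"},"ry":{"type":"number"},"rz":{"type":"number"},"gripper":{"type":"number"}}}},"squeeze":{"type":"number"}},"required":["increments"]}

```bash
ls; mkdir -p pics; cat > h.py <<'E'
import numpy as np, cv2
from rig import r
def snap(c):
    s=r.sense(); p,d=r.grab_frame(c); return s,p,d
def save(p,n,s=None):
    cv2.imwrite('pics/'+n,cv2.cvtColor(p,cv2.COLOR_RGB2BGR))
def tcpT(s):
    from scipy.spatial.transform import Rotation as Ro
    T=np.eye(4);T[:3,:3]=Ro.from_euler('xyz',s['tcp_rot']).as_matrix();T[:3,3]=s['eef_pos'];return T
def camT(c,s=None):
    m=r.camera_model(c)
    if 'hand_eye' in m: return m,tcpT(s)@np.array(m['hand_eye'])
    T=np.eye(4);R=np.array(m['R']);T[:3,:3]=R.T;T[:3,3]=-R.T@np.array(m['t']);return m,T
def rays(m,uv):
    K=np.array([[m['fx'],0,m['cx']],[0,m['fy'],m['cy']],[0,0,1.]])
    return cv2.undistortPoints(np.float64(uv).reshape(-1,1,2),K,np.array([m['k1'],0,0,0.])).reshape(-1,2)
def cloud(c,d,s=None):
    m,T=camT(c,s);h,w=d.shape;v,u=np.mgrid[:h,:w]
    xy=rays(m,np.stack([u.ravel(),v.ravel()],1));z=d.reshape(-1,1)
    P=np.hstack([xy*z,z])@T[:3,:3].T+T[:3,3];P[d.ravel()==0]=np.nan
    return P.reshape(h,w,3)
def atz(c,uv,z,s=None):
    m,T=camT(c,s);xy=rays(m,uv);D=np.hstack([xy,np.ones((len(xy),1))])@T[:3,:3].T
    return T[:3,3]+D*((z-T[2,3])/D[:,2:])
def rect(P):
    (x,y),(w,h),a=cv2.minAreaRect(np.float32(P[:,:2]));return np.round([x,y,w,h,a],1)
E
python3 - <<'E'
from h import *
s=r.sense();print(s)
for c in('top','side','wrist'):
    s,p,d=snap(c);save(p,c+'0.png');np.savez('/tmp/'+c+'0.npz',p=p,d=d)
    m=r.camera_model(c);print(c,m)
E
```

```text
pics
{'clock': 0.0, 'qpos': array([-1.34041302e+00,  3.53629085e-01,  1.63413215e+00, -2.04769673e-05,
        1.15518797e+00, -2.36059751e-03]), 'qvel': array([ 0.00021597,  0.00012305, -0.00076593, -0.00032526, -0.00101365,
        0.0006717 ]), 'joint_efforts': array([-1.24847738e-04, -6.05254769e+01, -3.42062867e+01,  1.64947724e-04,
        9.28461406e-03, -3.06875677e-06]), 'eef_pos': array([ 144.06565814, -607.68675934,  230.57443194]), 'tcp_rot': array([-3.14023606e+00,  1.55202322e-05,  2.32752198e-01]), 'contact_force': array([-0.16663578, -0.74295122, -0.09328216]), 'wrist_torque': array([-0.01367743,  0.01139002,  0.01334332]), 'opening': 0.9990007847456396}
top {'fx': 541.8200275426072, 'fy': 541.8200275426072, 'cx': 273.22195379794755, 'cy': 213.18790180829828, 'k1': -0.20526560630926943, 'R': array([[ 0.02353278, -0.99967537,  0.00976582],
       [-0.99737847, -0.0241451 , -0.06821439],
       [ 0.06842804, -0.00813494, -0.99762289]]), 't': array([  22.17230331,  456.37942465, 1899.71113823])}
side {'fx': 503.351286325752, 'fy': 503.351286325752, 'cx': 284.6427894950121, 'cy': 211.4312536204684, 'k1': -0.13698838957984397, 'R': array([[-0.99553397, -0.09418106, -0.00648362],
       [-0.06541487,  0.73772012, -0.67192999],
       [ 0.06806617, -0.66850501, -0.74058628]]), 't': array([ 477.62490392,   59.81557083, 1389.91029427])}
wrist {'fx': 323.736582925376, 'fy': 323.736582925376, 'cx': 276.9155765340022, 'cy': 206.4279341942308, 'k1': 0.02435646486024128, 'hand_eye': array([[ 9.74096103e-04, -9.61404781e-01, -2.75136144e-01,
         6.93340116e+01],
       [ 9.99999386e-01,  7.91009547e-04,  7.76397972e-04,
         6.78277920e-01],
       [-5.28797405e-04, -2.75136732e-01,  9.61404961e-01,
        -1.42187778e+02],
       [ 0.00000000e+00,  0.00000000e+00,  0.00000000e+00,
         1.00000000e+00]])}
```

View pics/top0.png

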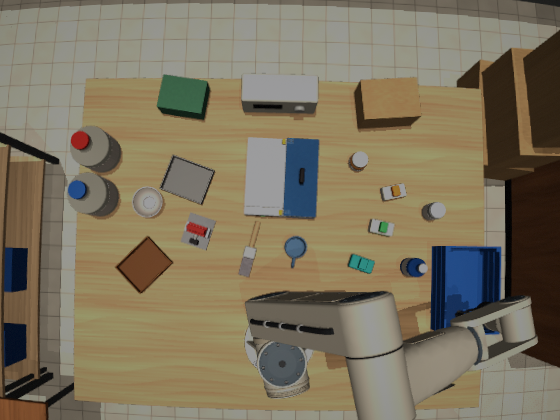

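View pics/side0.png

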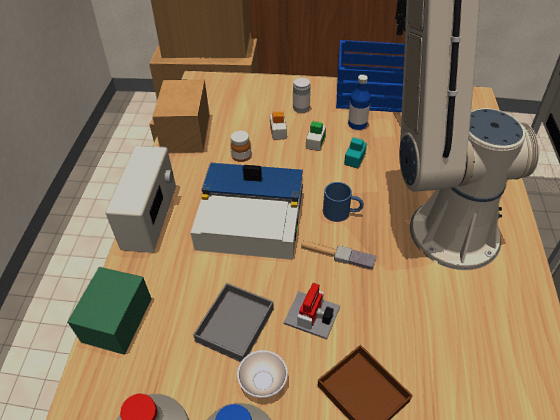

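The top view shows the doser at (282,178) with the hatch over its right part, and the grey tray at (188,180). The stand and marker are at (199,231), the bowl at (148,202) and the jar at (360,160). The orange cartridge is at (394,191), the green one at (381,228), and the turquoise decoy at (361,264). The side view agrees. Next I'll measure them.

```bash
cat >> h.py <<'E'
H=dict(hatch_grip=146,cart_a=0,cart_b=0,spent=0,marker=8,stand=0,tray=0,jar=0,token_bowl=0,doser=0,magazine=8)
def loc(q,c,s=None):
    return [(round(e['confidence'],2),np.round(e['location']),np.round(atz(c,[[e['location'][1],e['location'][0]]],H[q],s)[0],0)) for e in r.place_of(q,c)]
E
python3 - <<'E'
from h import *
for q in H:
    for e in loc(q,'top'):
        if e[0]>.2: print(q,*e)
z=np.load('/tmp/top0.npz');P=cloud('top',z['d']);p=z['p'].astype(int);hsv=cv2.cvtColor(z['p'],cv2.COLOR_RGB2HSV)
def rep(n,box,zlo,zhi,f=None):
    l,t,r_,b=box;Q=P[t:b,l:r_].reshape(-1,3);h=hsv[t:b,l:r_].reshape(-1,3)
    k=(Q[:,2]>zlo)&(Q[:,2]<zhi)
    if f is not None:k&=f(h)
    Q=Q[k];print(n,len(Q),rect(Q),np.round(np.median(Q,0),1))
rep('block',(225,120,335,235),70,105)
rep('hatch plate',(225,120,335,235),85,105,lambda h:(h[:,0]>95)&(h[:,0]<125)&(h[:,1]>120))
rep('handle',(290,160,312,190),115,160)
rep('orange body',(375,170,415,210),25,60)
rep('orange cap',(375,170,415,210),60,90)
rep('green body',(362,210,400,242),25,60)
rep('green cap',(362,210,400,242),60,90)
rep('tray',(155,150,222,210),20,50)
rep('marker',(178,208,222,255),65,110)
rep('stand',(178,208,222,255),5,20)
rep('jar',(345,145,375,175),60,100)
rep('bowl',(128,180,168,220),25,60)
E
```

```text
hatch_grip 0.48 [202. 147.] [474. 455. 146.]
cart_a 0.9 [265. 361.] [ 279. -284.    0.]
cart_a 0.61 [228. 376.] [ 414. -338.    0.]
cart_a 0.58 [193. 390.] [ 540. -388.    0.]
cart_a 0.41 [177. 188.] [581. 342.   0.]
cart_b 0.9 [265. 361.] [ 279. -284.    0.]
cart_b 0.61 [228. 376.] [ 414. -338.    0.]
cart_b 0.58 [193. 390.] [ 540. -388.    0.]
cart_b 0.41 [177. 188.] [581. 342.   0.]
marker 0.58 [228. 198.] [395. 301.   8.]
stand 0.9 [226. 194.] [402. 316.   0.]
stand 0.61 [181. 189.] [566. 339.   0.]
tray 0.98 [179. 189.] [573. 340.   0.]
tray 0.74 [262. 143.] [268. 495.   0.]
jar 0.55 [163. 354.] [ 645. -254.    0.]
token_bowl 0.65 [202. 148.] [485. 483.   0.]
doser 0.92 [177. 296.] [588. -47.   0.]
magazine 0.24 [178. 295.] [585. -42.   8.]
block 5217 [578.1   8.3 247.  270.2  88.4] [576.4  10.9  86.1]
hatch plate 2132 [576.9 -57.2 108.2 266.3  88.5] [574.9 -56.1  98. ]
handle 80 [ 5.757e+02 -5.770e+01  5.040e+01  1.510e+01  2.000e-01] [573.2 -58.2 145.1]
orange body 246 [ 541.8 -392.    49.1   85.8   14.4] [ 538.3 -377.9   45.4]
orange cap 86 [ 541.  -390.    36.2   30.7   17. ] [ 541.7 -389.5   74.6]
green body 238 [ 413.5 -346.8   83.1   49.3   79.9] [ 413.4 -332.5   46.3]
green cap 87 [ 412.8 -347.5   31.5   35.    86. ] [ 412.9 -347.8   76. ]
tray 323 [536.4 359.8 171.4 204.1  70.4] [541.1 388.9  33.5]
marker 116 [390.3 297.8  64.4  32.2  71.1] [390.  294.6  92.2]
stand 666 [386.9 293.7 163.9 154.8   1.6] [378.1 296.6   8.6]
jar 223 [ 646.9 -261.9   55.1   57.4   62. ] [ 646.5 -260.4   80.3]
bowl 337 [489.  466.9 109.3 133.5  19.1] [494.1 489.7  38.1]
```

Emit:
move_arm(
  increments=[
    {"tz": -5,"rz": 5,"gripper": 1},
    {"tz": -5,"rz": 5},
    {"tz": -3,"rz": 4.8},
    {"tx": 2.6,"ty": -3.5},
    {"tx": 2.6,"ty": -3.5},
    {"tx": 2.6,"ty": -3.5},
    {"tx": 2.6,"ty": -3.5},
    {"tx": 2.6,"ty": -3.5},
    {"tx": 2.6,"ty": -3.5},
    {"tx": 2.6,"ty": -3.5},
    {"tx": 2.6,"ty": -3.5},
    {"tx": 2.6,"ty": -3.5},
  ],
)

```text
invalid input
```

Emit:
move_arm(
  increments=[
    {"tx": 2.6,"ty": -3.5},
    {"tx": 2.6,"ty": -3.5},
    {"tx": 2.6,"ty": -3.5},
    {"tx": 2.6,"ty": -3.5},
    {"tx": 2.6,"ty": -3.5},
    {"tx": 2.6,"ty": -3.5},
    {"tx": 2.6,"ty": -3.5,"tz": 3},
    {"tz": 5},
    {},
  ],
)

```text
invalid input
```

```bash
cat >> h.py <<'E'
def go(x,y,z,yawdeg):
    "rz total first, then shift (cm) in the turned tool frame"
    from scipy.spatial.transform import Rotation as Ro
    s=r.sense();T=tcpT(s);Rt=(Ro.from_euler('z',yawdeg,degrees=True)*Ro.from_euler('x',np.pi)).as_matrix()
    rv=np.degrees(Ro.from_matrix(T[:3,:3].T@Rt).as_rotvec());d=Rt.T@(np.array([x,y,z])-T[:3,3])/10
    print('rot',np.round(rv,1),'shift cm',np.round(d,2),'now',np.round(s['eef_pos'],1),np.round(np.degrees(s['tcp_rot']),1),'t',round(s['clock'],1))
E
python3 - <<'E'
from h import *
s,p,d=snap('top');save(p,'top1.png');np.savez('/tmp/top1.npz',p=p,d=d)
s,p,d=snap('wrist');save(p,'wr1.png');P=cloud('wrist',d,s).reshape(-1,3)
k=(P[:,2]>125)&(P[:,2]<160)&(abs(P[:,0]-575)<60)&(abs(P[:,1]+57)<50);print('handle',k.sum(),rect(P[k]),np.median(P[k],0))
k=(P[:,2]>88)&(P[:,2]<105)&(P[:,1]<15);print('plate',rect(P[k]))
go(575.5,-57.5,110,-1.5)
print(loc('hatch_grip','wrist',s)[:2])
E
```

```text
handle 0 [0. 0. 0. 0. 0.] [nan nan nan]
plate [ 1.921e+02 -5.969e+02  2.755e+02  2.908e+02  5.000e-01]
rot [ 0.  -0.  14.8] shift cm [ 41.67 -56.18  12.13] now [ 144.2 -608.2  231.3] [180.   -0.   13.3] t 0.8
[]
  return _methods._mean(a, axis=axis, dtype=dtype,
  ret = um.true_divide(
```

View pics/top1.png

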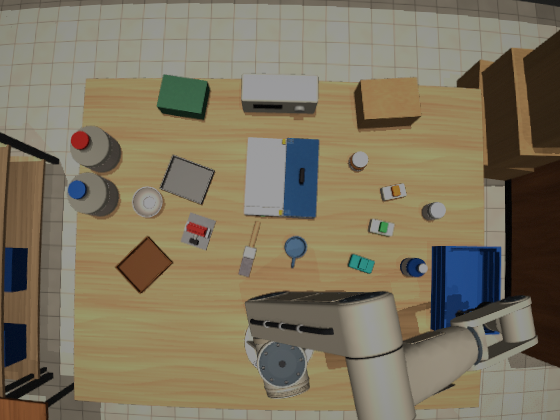

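The arm did not move because the input was rejected. I'll retry one row with all the fields filled in.

Emit:
move_arm(
  increments=[
    {"tx": 0,"ty": 0,"tz": -5,"rx": 0,"ry": 0,"rz": 5,"gripper": 1},
  ],
)

```text
clock: 0.95
eef_pos: [143.3, -604.6, 275.4]
tcp_rot: [-3.13, 0.001, 0.145]
contact_force: [-0.2, 0.4, 0.5]
opening: 1.0
```

Emit:
move_arm(
  increments=[
    {"tx": 0,"ty": 0,"tz": -5,"rx": 0,"ry": 0,"rz": 5,"gripper": 1},
    {"tx": 0,"ty": 0,"tz": -3,"rx": 0,"ry": 0,"rz": 4.8,"gripper": 1},
    {"tx": 2.6,"ty": -3.5,"tz": 0,"rx": 0,"ry": 0,"rz": 0,"gripper": 1},
    {"tx": 2.6,"ty": -3.5,"tz": 0,"rx": 0,"ry": 0,"rz": 0,"gripper": 1},
    {"tx": 2.6,"ty": -3.5,"tz": 0,"rx": 0,"ry": 0,"rz": 0,"gripper": 1},
    {"tx": 2.6,"ty": -3.5,"tz": 0,"rx": 0,"ry": 0,"rz": 0,"gripper": 1},
    {"tx": 2.6,"ty": -3.5,"tz": 0,"rx": 0,"ry": 0,"rz": 0,"gripper": 1},
    {"tx": 2.6,"ty": -3.5,"tz": 0,"rx": 0,"ry": 0,"rz": 0,"gripper": 1},
    {"tx": 2.6,"ty": -3.5,"tz": 0,"rx": 0,"ry": 0,"rz": 0,"gripper": 1},
    {"tx": 2.6,"ty": -3.5,"tz": 0,"rx": 0,"ry": 0,"rz": 0,"gripper": 1},
    {"tx": 2.6,"ty": -3.5,"tz": 0,"rx": 0,"ry": 0,"rz": 0,"gripper": 1},
  ],
)

```text
clock: 2.05
eef_pos: [386.9, -297.7, 361.6]
tcp_rot: [3.141, -0.001, -0.026]
contact_force: [-0.2, 0.2, 0.6]
opening: 1.0
```

Emit:
move_arm(
  increments=[
    {"tx": 2.6,"ty": -3.5,"gripper": 1},
  ],
)

```text
invalid input
```

Emit:
move_arm(
  increments=[
    {"tx": 2.6,"ty": -3.5,"tz": 0,"rx": 0,"ry": 0,"rz": 0},
  ],
)

```text
invalid input
```

All seven fields are required in every row.

Emit:
move_arm(
  increments=[
    {"tx": 2.6,"ty": -3.5,"tz": 0,"rx": 0,"ry": 0,"rz": 0,"gripper": 1},
    {"tx": 2.6,"ty": -3.5,"tz": 0,"rx": 0,"ry": 0,"rz": 0,"gripper": 1},
    {"tx": 2.6,"ty": -3.5,"tz": 0,"rx": 0,"ry": 0,"rz": 0,"gripper": 1},
    {"tx": 2.6,"ty": -3.5,"tz": 0,"rx": 0,"ry": 0,"rz": 0,"gripper": 1},
    {"tx": 2.6,"ty": -3.5,"tz": 0,"rx": 0,"ry": 0,"rz": 0,"gripper": 1},
    {"tx": 2.6,"ty": -3.5,"tz": 3,"rx": 0,"ry": 0,"rz": 0,"gripper": 1},
    {"tx": 2.6,"ty": -3.5,"tz": 5,"rx": 0,"ry": 0,"rz": 0,"gripper": 1},
    {"tx": 0,"ty": 0,"tz": 3,"rx": 0,"ry": 0,"rz": 0,"gripper": 1},
    {"tx": 0,"ty": 0,"tz": 0,"rx": 0,"ry": 0,"rz": 0,"gripper": 1},
    {"tx": 0,"ty": 0,"tz": 0,"rx": 0,"ry": 0,"rz": 0,"gripper": 1},
  ],
)

```text
clock: 3.05
eef_pos: [566.1, -69.5, 265.7]
tcp_rot: [3.142, 0.001, -0.025]
contact_force: [1.3, 0.1, 1.5]
opening: 0.998
```

```bash
python3 - <<'E'
from h import *
s,p,d=snap('top');save(p,'top2.png');np.savez('/tmp/top1.npz',p=p,d=d)
s,p,d=snap('wrist');save(p,'wr1.png');P=cloud('wrist',d,s).reshape(-1,3)
k=(P[:,2]>125)&(P[:,2]<160)&(abs(P[:,0]-575)<60)&(abs(P[:,1]+57)<50);print('handle',k.sum(),rect(P[k]),np.median(P[k],0))
k=(P[:,2]>88)&(P[:,2]<105)&(P[:,1]<15);print('plate',rect(P[k]))
go(575.5,-57.5,110,-1.5)
print(loc('hatch_grip','wrist',s)[:2])
E
```

```text
handle 1113 [575.7 -60.7  15.8  49.1  88.5] [577.60651368 -61.14799601 145.0903631 ]
plate [575.5 -61.1 112.6 267.1  88.4]
rot [ 0.  -0.2 -0. ] shift cm [ 0.81 -1.27 15.74] now [567.  -70.  267.4] [180.   -0.2  -1.5] t 3.1
[(0.7, array([188., 265.]), array([578., -62., 146.]))]
```

View pics/top2.png

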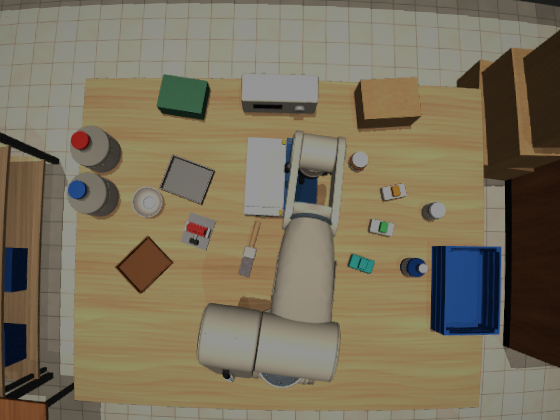

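The handle is at (575.6, -60.5) in the wrist camera and its height and size fit. No more cartridges came into view. Descending to grip it.

Emit:
move_arm(
  increments=[
    {"tx": 0.8,"ty": -1.0,"tz": 4,"rx": 0,"ry": 0,"rz": 0,"gripper": 1},
    {"tx": 0,"ty": 0,"tz": 4,"rx": 0,"ry": 0,"rz": 0,"gripper": 1},
    {"tx": 0,"ty": 0,"tz": 4,"rx": 0,"ry": 0,"rz": 0,"gripper": 1},
    {"tx": 0,"ty": 0,"tz": 3.4,"rx": 0,"ry": 0,"rz": 0,"gripper": 1},
    {"tx": 0,"ty": 0,"tz": 0,"rx": 0,"ry": 0,"rz": 0,"gripper": 0},
    {"tx": 0,"ty": 0,"tz": 0,"rx": 0,"ry": 0,"rz": 0,"gripper": -1},
    {"tx": 0,"ty": 0,"tz": 0,"rx": 0,"ry": 0,"rz": 0,"gripper": -1},
    {"tx": 0,"ty": 0,"tz": 0,"rx": 0,"ry": 0,"rz": 0,"gripper": -1},
    {"tx": 0,"ty": 0,"tz": 0,"rx": 0,"ry": 0,"rz": 0,"gripper": -1},
  ],
  squeeze=60,
)

```text
clock: 4.1
eef_pos: [575.7, -59.7, 113.1]
tcp_rot: [3.141, -0.003, -0.026]
contact_force: [-1.7, -0.8, 9.9]
opening: 0.178
```

Emit:
move_arm(
  increments=[
    {"tx": 0,"ty": 0,"tz": -0.9,"rx": 0,"ry": 0,"rz": 0,"gripper": -1},
    {"tx": 0,"ty": 0,"tz": -0.9,"rx": 0,"ry": 0,"rz": 0,"gripper": -1},
    {"tx": 0,"ty": 0,"tz": 0,"rx": 0,"ry": 0,"rz": 0,"gripper": -1},
  ],
)

```text
clock: 4.4
eef_pos: [575.6, -59.7, 130.8]
tcp_rot: [3.141, -0.003, -0.026]
contact_force: [4.3, -0.7, -5.1]
opening: 0.178
```

Emit:
move_arm(
  increments=[
    {"tx": 0,"ty": -1.6,"tz": 0,"rx": 0,"ry": 0,"rz": 0,"gripper": -1},
    {"tx": 0,"ty": -1.6,"tz": 0,"rx": 0,"ry": 0,"rz": 0,"gripper": -1},
    {"tx": 0,"ty": -1.6,"tz": 0,"rx": 0,"ry": 0,"rz": 0,"gripper": -1},
    {"tx": 0,"ty": -1.6,"tz": 0,"rx": 0,"ry": 0,"rz": 0,"gripper": -1},
    {"tx": 0,"ty": -1.6,"tz": 0,"rx": 0,"ry": 0,"rz": 0,"gripper": -1},
    {"tx": 0,"ty": -1.6,"tz": 0,"rx": 0,"ry": 0,"rz": 0,"gripper": -1},
    {"tx": 0,"ty": -1.6,"tz": 0,"rx": 0,"ry": 0,"rz": 0,"gripper": -1},
    {"tx": 0,"ty": -1.6,"tz": 0,"rx": 0,"ry": 0,"rz": 0,"gripper": -1},
    {"tx": 0,"ty": 0,"tz": 0,"rx": 0,"ry": 0,"rz": 0,"gripper": -1},
  ],
)

```text
clock: 5.3
eef_pos: [579.0, 69.4, 129.4]
tcp_rot: [3.141, -0.003, -0.024]
contact_force: [6.4, 1.0, -5.4]
opening: 0.179
```

Emit:
move_arm(
  increments=[
    {"tx": 0,"ty": 0,"tz": 0.8,"rx": 0,"ry": 0,"rz": 0,"gripper": -1},
    {"tx": 0,"ty": 0,"tz": 0.8,"rx": 0,"ry": 0,"rz": 0,"gripper": -1},
    {"tx": 0,"ty": 0,"tz": 0,"rx": 0,"ry": 0,"rz": 0,"gripper": 0.4},
    {"tx": 0,"ty": 0,"tz": 0,"rx": 0,"ry": 0,"rz": 0,"gripper": 0.4},
    {"tx": 0,"ty": 0,"tz": 0,"rx": 0,"ry": 0,"rz": 0,"gripper": 0.4},
    {"tx": 0,"ty": 0,"tz": -5,"rx": 0,"ry": 0,"rz": 0,"gripper": 0.4},
    {"tx": 0,"ty": 0,"tz": -5,"rx": 0,"ry": 0,"rz": 0,"gripper": 0.4},
    {"tx": 0,"ty": 4,"tz": -3,"rx": 0,"ry": 0,"rz": 0,"gripper": 0.4},
    {"tx": -1,"ty": 4.5,"tz": 0,"rx": 0,"ry": 0,"rz": 0,"gripper": 0.4},
    {"tx": -1,"ty": 4.5,"tz": 0,"rx": 0,"ry": 0,"rz": 0,"gripper": 0.4},
    {"tx": 0,"ty": 0,"tz": 0,"rx": 0,"ry": 0,"rz": 0,"gripper": 0.4},
    {"tx": 0,"ty": 0,"tz": 0,"rx": 0,"ry": 0,"rz": 0,"gripper": 0.4},
  ],
)

```text
clock: 6.5
eef_pos: [554.0, -61.8, 243.6]
tcp_rot: [-3.141, -0.0, -0.028]
contact_force: [-0.9, 0.5, -0.7]
opening: 0.701
```

```bash
python3 - <<'E'
from h import *
s,p,d=snap('wrist');save(p,'wr2.png');P=cloud('wrist',d,s).reshape(-1,3)
k=(P[:,2]>125)&(P[:,2]<160)&(abs(P[:,0]-575)<60)&(abs(P[:,1]-70)<50);print('handle',k.sum(),rect(P[k]))
m=(abs(P[:,0]-575)<104)&(abs(P[:,1]+60)<48)
k=m&(P[:,2]>72)&(P[:,2]<95);print('cap',k.sum(),rect(P[k]),np.median(P[k],0))
k=m&(P[:,2]>45)&(P[:,2]<60);print('body',k.sum(),rect(P[k]),np.median(P[k],0))
print(loc('spent','wrist',s)[:3]);go(575,-60,250,-1.5)
E
```

```text
handle 2049 [579.1  66.8  16.5  49.6  87.5]
cap 1256 [559.4 -25.4 228.3  78.7  24.6] [533.21633207 -55.56443343  83.33430344]
body 2577 [590.  -55.9 181.2  85.2   3. ] [531.33015391 -50.95713551  53.3201055 ]
[(0.84, array([200., 278.]), array([521., -63.,   0.]))]
rot [-0.  0.  0.] shift cm [ 2.05 -0.09 -0.67] now [554.5 -60.4 243.3] [-180.     0.    -1.5] t 6.6
```

View pics/wr2.png

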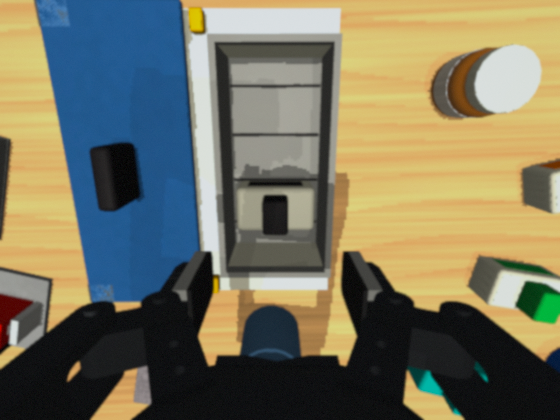

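The wrist view shows the hatch open on the left and the magazine at columns 215-335. The spent cap is at columns 262-288, rows 195-235, and the jar is upper right.

```bash
python3 - <<'E'
from h import *
s,p,d=snap('wrist');P=cloud('wrist',d,s);v=p.max(2)
Q=P[185:245,250:300].reshape(-1,3);V=v[185:245,250:300].ravel()
k=(Q[:,2]>78)&(Q[:,2]<92)&(V<80);print('cap',k.sum(),rect(Q[k]),np.median(Q[k],0))
Q=P[180:250,225:325].reshape(-1,3)
k=(Q[:,2]>48)&(Q[:,2]<60)&(abs(Q[:,1]+60)<46);print('body',k.sum(),rect(Q[k]))
Q=P[30:300,205:345].reshape(-1,3);k=(Q[:,2]>83)&(Q[:,2]<93);Q=Q[k];print('rim',rect(Q),np.nanmin(Q,0),np.nanmax(Q,0))
s,p,d=snap('top');save(p,'top3.png');P=cloud('top',d)
hsv=cv2.cvtColor(p,cv2.COLOR_RGB2HSV)
Q=P[150:212,155:222].reshape(-1,3);k=(Q[:,2]>25)&(Q[:,2]<45)&(Q[:,1]>250)&(Q[:,1]<425)&(Q[:,0]>460);print('tray',k.sum(),rect(Q[k]))
E
```

```text
cap 889 [525.1 -59.2  25.   35.9  88.2] [526.21324975 -59.63270307  83.54587094]
body 2356 [525.9 -59.6  83.8  46.5  88.8]
rim [565.7 -59.1 121.6 246.9  87.1] [ 445.39379573 -120.09828028   83.00320022] [692.0437137    7.8872635   90.12552928]
tray 198 [568.6 343.1 161.8 131.8  70.2]
```

Emit:
move_arm(
  increments=[
    {"tx": -2.9,"ty": 0,"tz": 3,"rx": 0,"ry": 0,"rz": 0,"gripper": 0.1},
    {"tx": 0,"ty": 0,"tz": 4,"rx": 0,"ry": 0,"rz": 0,"gripper": 0.1},
    {"tx": 0,"ty": 0,"tz": 4,"rx": 0,"ry": 0,"rz": 0,"gripper": 0.1},
    {"tx": 0,"ty": 0,"tz": 4,"rx": 0,"ry": 0,"rz": 0,"gripper": 0.1},
    {"tx": 0,"ty": 0,"tz": 3.5,"rx": 0,"ry": 0,"rz": 0,"gripper": 0.1},
    {"tx": 0,"ty": 0,"tz": 0,"rx": 0,"ry": 0,"rz": 0,"gripper": -1},
    {"tx": 0,"ty": 0,"tz": 0,"rx": 0,"ry": 0,"rz": 0,"gripper": -1},
    {"tx": 0,"ty": 0,"tz": 0,"rx": 0,"ry": 0,"rz": 0,"gripper": -1},
    {"tx": 0,"ty": 0,"tz": 0,"rx": 0,"ry": 0,"rz": 0,"gripper": -1},
    {"tx": 0,"ty": 0,"tz": -2,"rx": 0,"ry": 0,"rz": 0,"gripper": -1},
    {"tx": 0,"ty": 0,"tz": -4,"rx": 0,"ry": 0,"rz": 0,"gripper": -1},
  ],
  squeeze=40,
)

```text
clock: 7.8
eef_pos: [523.7, -60.0, 117.7]
tcp_rot: [-3.141, 0.004, -0.025]
contact_force: [0.2, -0.3, -0.3]
opening: 0.293
```

Emit:
move_arm(
  increments=[
    {"tx": 0,"ty": 0,"tz": -4.5,"rx": 0,"ry": 0,"rz": 0,"gripper": -1},
    {"tx": 0,"ty": 0,"tz": -4.5,"rx": 0,"ry": 0,"rz": -8,"gripper": -1},
    {"tx": 0,"ty": 0,"tz": -4,"rx": 0,"ry": 0,"rz": -8,"gripper": -1},
    {"tx": 0,"ty": 0,"tz": 0,"rx": 0,"ry": 0,"rz": -8,"gripper": -1},
    {"tx": 0,"ty": 0,"tz": 0,"rx": 0,"ry": 0,"rz": -8,"gripper": -1},
    {"tx": 0,"ty": 0,"tz": 0,"rx": 0,"ry": 0,"rz": -8,"gripper": -1},
    {"tx": 0,"ty": 0,"tz": 0,"rx": 0,"ry": 0,"rz": -8,"gripper": -1},
    {"tx": 0,"ty": 0,"tz": 0,"rx": 0,"ry": 0,"rz": -8,"gripper": -1},
    {"tx": 0,"ty": 0,"tz": 0,"rx": 0,"ry": 0,"rz": -8,"gripper": -1},
    {"tx": 0,"ty": 0,"tz": 0,"rx": 0,"ry": 0,"rz": -7.7,"gripper": -1},
    {"tx": 0,"ty": 0,"tz": 0,"rx": 0,"ry": 0,"rz": 0,"gripper": -1},
  ],
)

```text
clock: 8.9
eef_pos: [525.4, -60.2, 249.3]
tcp_rot: [3.14, -0.0, 1.228]
contact_force: [-0.4, -0.9, -0.1]
opening: 0.294
```

```bash
python3 - <<'E'
from h import *
go(581.5,378.9,150,70.2)
E
```

```text
rot [ 0.1 -0.   0.1] shift cm [43.22 -9.6   9.93] now [525.4 -60.2 249.3] [179.9  -0.   70.3] t 8.9
```

Emit:
move_arm(
  increments=[
    {"tx": 4.3,"ty": -0.96,"tz": 0,"rx": 0,"ry": 0,"rz": 0,"gripper": -1},
    {"tx": 4.3,"ty": -0.96,"tz": 0,"rx": 0,"ry": 0,"rz": 0,"gripper": -1},
    {"tx": 4.3,"ty": -0.96,"tz": 0,"rx": 0,"ry": 0,"rz": 0,"gripper": -1},
    {"tx": 4.3,"ty": -0.96,"tz": 0,"rx": 0,"ry": 0,"rz": 0,"gripper": -1},
    {"tx": 4.3,"ty": -0.96,"tz": 0,"rx": 0,"ry": 0,"rz": 0,"gripper": -1},
    {"tx": 4.3,"ty": -0.96,"tz": 0,"rx": 0,"ry": 0,"rz": 0,"gripper": -1},
    {"tx": 4.3,"ty": -0.96,"tz": 0,"rx": 0,"ry": 0,"rz": 0,"gripper": -1},
    {"tx": 4.3,"ty": -0.96,"tz": 2,"rx": 0,"ry": 0,"rz": 0,"gripper": -1},
    {"tx": 4.3,"ty": -0.96,"tz": 4,"rx": 0,"ry": 0,"rz": 0,"gripper": -1},
    {"tx": 4.5,"ty": -0.96,"tz": 4,"rx": 0,"ry": 0,"rz": 0,"gripper": -1},
    {"tx": 0,"ty": 0,"tz": 0,"rx": 0,"ry": 0,"rz": 0,"gripper": -1},
    {"tx": 0,"ty": 0,"tz": 0,"rx": 0,"ry": 0,"rz": 0,"gripper": -1},
  ],
)

```text
clock: 10.1
eef_pos: [578.5, 363.9, 161.2]
tcp_rot: [-3.141, 0.002, 1.224]
contact_force: [-0.3, 0.1, -0.7]
opening: 0.295
```

```bash
python3 - <<'E'
from h import *
s,p,d=snap('wrist');save(p,'wr3.png')
s,p,d=snap('side');save(p,'side3.png')
go(581.5,378.9,58,70.2)
E
python3 -c "
import cv2,numpy as np
a=cv2.imread('pics/wr3.png');b=cv2.imread('pics/side3.png');cv2.imwrite('pics/m3.png',cv2.resize(np.hstack([a,b]),(800,300)))"
```

```text
rot [ 0.1 -0.1 -0.1] shift cm [ 1.55 -0.37 10.53] now [579.7 363.1 163.3] [ 1.799e+02 -1.000e-01  7.010e+01] t 10.2
```

View pics/m3.png

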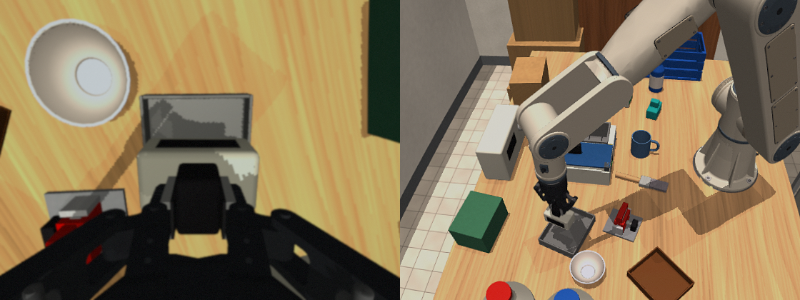

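The carried cartridge is lined up with the tray, seen in the wrist half at columns 140-260, and is 15 mm short of the target. Lowering it.

Emit:
move_arm(
  increments=[
    {"tx": 1.5,"ty": -0.4,"tz": 2,"rx": 0,"ry": 0,"rz": 0,"gripper": -1},
    {"tx": 0,"ty": 0,"tz": 3,"rx": 0,"ry": 0,"rz": 0,"gripper": -1},
    {"tx": 0,"ty": 0,"tz": 3,"rx": 0,"ry": 0,"rz": 0,"gripper": -1},
    {"tx": 0,"ty": 0,"tz": 2,"rx": 0,"ry": 0,"rz": 0,"gripper": -1},
    {"tx": 0,"ty": 0,"tz": 0.7,"rx": 0,"ry": 0,"rz": 0,"gripper": -1},
    {"tx": 0,"ty": 0,"tz": 0,"rx": 0,"ry": 0,"rz": 0,"gripper": -1},
    {"tx": 0,"ty": 0,"tz": 0,"rx": 0,"ry": 0,"rz": 0,"gripper": 0.2},
    {"tx": 0,"ty": 0,"tz": 0,"rx": 0,"ry": 0,"rz": 0,"gripper": 0.2},
    {"tx": 0,"ty": 0,"tz": -3,"rx": 0,"ry": 0,"rz": 0,"gripper": 0.2},
    {"tx": 0,"ty": 0,"tz": -5,"rx": 0,"ry": 0,"rz": 0,"gripper": 0.2},
    {"tx": -2,"ty": 0,"tz": -4.5,"rx": 0,"ry": 0,"rz": 0,"gripper": 0.2},
    {"tx": -2,"ty": 0,"tz": -4.5,"rx": 0,"ry": 0,"rz": 0,"gripper": 0.2},
  ],
)

```text
clock: 11.4
eef_pos: [567.0, 341.4, 228.0]
tcp_rot: [3.14, -0.002, 1.227]
contact_force: [0.3, 0.2, -0.3]
opening: 0.598
```

```bash
python3 - <<'E'
from h import *
s,p,d=snap('top');save(p,'top4.png');P=cloud('top',d)
def rep(n,box,zlo,zhi):
    l,t,r_,b=box;Q=P[t:b,l:r_].reshape(-1,3);Q=Q[(Q[:,2]>zlo)&(Q[:,2]<zhi)];print(n,len(Q),rect(Q))
rep('orange body',(365,160,425,220),25,60);rep('orange cap',(365,160,425,220),60,90)
rep('green body',(355,205,410,247),25,60);rep('green cap',(355,205,410,247),60,90)
go(540,-390,230,14.4)
E
```

```text
orange body 265 [ 544.7 -395.9  192.3  206.3    5. ]
orange cap 102 [ 581.6 -351.4  188.2   39.7   44.3]
green body 239 [ 413.3 -347.3   84.4   49.1   79.6]
green cap 85 [ 412.1 -349.8   28.    35.    79.7]
rot [ 0.2 -0.6 55.8] shift cm [-20.98  70.02   0.63] now [569.  340.4 236.3] [179.6  -0.4  70.2] t 11.4
```

Emit:
move_arm(
  increments=[
    {"tx": 0,"ty": 0,"tz": -2,"rx": 0,"ry": 0,"rz": 8,"gripper": 0.1},
    {"tx": 0,"ty": 0,"tz": 0,"rx": 0,"ry": 0,"rz": 8,"gripper": 0.1},
    {"tx": 0,"ty": 0,"tz": 0,"rx": 0,"ry": 0,"rz": 8,"gripper": 0.1},
    {"tx": 0,"ty": 0,"tz": 0,"rx": 0,"ry": 0,"rz": 8,"gripper": 0.1},
    {"tx": 0,"ty": 0,"tz": 0,"rx": 0,"ry": 0,"rz": 8,"gripper": 0.1},
    {"tx": 0,"ty": 0,"tz": 0,"rx": 0,"ry": 0,"rz": 8,"gripper": 0.1},
    {"tx": 0,"ty": 0,"tz": 0,"rx": 0,"ry": 0,"rz": 7.8,"gripper": 0.1},
    {"tx": -1.4,"ty": 4.7,"tz": 0,"rx": 0,"ry": 0,"rz": 0,"gripper": 0.1},
    {"tx": -1.4,"ty": 4.7,"tz": 0,"rx": 0,"ry": 0,"rz": 0,"gripper": 0.1},
    {"tx": -1.4,"ty": 4.7,"tz": 0,"rx": 0,"ry": 0,"rz": 0,"gripper": 0.1},
    {"tx": -1.4,"ty": 4.7,"tz": 0,"rx": 0,"ry": 0,"rz": 0,"gripper": 0.1},
    {"tx": -1.4,"ty": 4.7,"tz": 0,"rx": 0,"ry": 0,"rz": 0,"gripper": 0.1},
  ],
)

```text
clock: 12.65
eef_pos: [557.8, 94.7, 246.1]
tcp_rot: [3.141, -0.002, 0.252]
contact_force: [0.5, -0.1, 1.1]
opening: 0.553
```

Emit:
move_arm(
  increments=[
    {"tx": -1.4,"ty": 4.7,"tz": 0,"rx": 0,"ry": 0,"rz": 0,"gripper": 0.1},
    {"tx": -1.4,"ty": 4.7,"tz": 0,"rx": 0,"ry": 0,"rz": 0,"gripper": 0.1},
    {"tx": -1.4,"ty": 4.7,"tz": 0,"rx": 0,"ry": 0,"rz": 0,"gripper": 0.1},
    {"tx": -1.4,"ty": 4.7,"tz": 0,"rx": 0,"ry": 0,"rz": 0,"gripper": 0.1},
    {"tx": -1.4,"ty": 4.7,"tz": 0,"rx": 0,"ry": 0,"rz": 0,"gripper": 0.1},
    {"tx": -1.4,"ty": 4.7,"tz": 0,"rx": 0,"ry": 0,"rz": 0,"gripper": 0.1},
    {"tx": -1.4,"ty": 4.7,"tz": 0,"rx": 0,"ry": 0,"rz": 0,"gripper": 0.1},
    {"tx": -1.4,"ty": 4.7,"tz": 0,"rx": 0,"ry": 0,"rz": 0,"gripper": 0.1},
    {"tx": -1.4,"ty": 4.7,"tz": 0,"rx": 0,"ry": 0,"rz": 0,"gripper": 0.1},
    {"tx": -1.4,"ty": 4.7,"tz": 0,"rx": 0,"ry": 0,"rz": 0,"gripper": 0.1},
    {"tx": 0,"ty": 0,"tz": 0,"rx": 0,"ry": 0,"rz": 0,"gripper": 0.1},
    {"tx": 0,"ty": 0,"tz": 0,"rx": 0,"ry": 0,"rz": 0,"gripper": 0.1},
  ],
)

```text
clock: 13.85
eef_pos: [539.1, -394.8, 245.3]
tcp_rot: [3.141, -0.001, 0.25]
contact_force: [-0.2, 0.4, 0.0]
opening: 0.547
```

```bash
cat >> h.py <<'E'
def cart(x,y,hue,name):
    "measure a cartridge near (x,y) from the wrist camera: cap by colour, belted body"
    s,p,d=snap('wrist');save(p,name);P=cloud('wrist',d,s).reshape(-1,3);h=cv2.cvtColor(p,cv2.COLOR_RGB2HSV).reshape(-1,3)
    n=(np.hypot(P[:,0]-x,P[:,1]-y)<75)
    k=n&(P[:,2]>71)&(P[:,2]<82)&(abs(h[:,0].astype(int)-hue)<14)&(h[:,1]>100);print('cap',k.sum(),rect(P[k]),np.median(P[k],0).round(1))
    k=n&(P[:,2]>40)&(P[:,2]<52);print('body',k.sum(),rect(P[k]))
E
python3 - <<'E'
from h import *
go(540,-390,50,14.4)
cart(541,-391,14,'wr5.png')
E
```

```text
rot [ 0.  -0.  -0.1] shift cm [ 0.21 -0.45 19.53] now [ 539.1 -394.8  245.3] [180.   -0.   14.3] t 13.8
cap 918 [ 540.1 -395.6   35.6   25.6   13.5] [ 540.7 -395.2   75.4]
body 2378 [ 540.4 -395.3   47.7   84.2   13.7]
```

Emit:
move_arm(
  increments=[
    {"tx": 0.1,"ty": 0,"tz": 4,"rx": 0,"ry": 0,"rz": 0.7,"gripper": 0.1},
    {"tx": 0,"ty": 0,"tz": 5,"rx": 0,"ry": 0,"rz": 0,"gripper": 0.1},
    {"tx": 0,"ty": 0,"tz": 5,"rx": 0,"ry": 0,"rz": 0,"gripper": 0.1},
    {"tx": 0,"ty": 0,"tz": 3.5,"rx": 0,"ry": 0,"rz": 0,"gripper": 0.1},
    {"tx": 0,"ty": 0,"tz": 2,"rx": 0,"ry": 0,"rz": 0,"gripper": 0.1},
    {"tx": 0,"ty": 0,"tz": 0,"rx": 0,"ry": 0,"rz": 0,"gripper": -1},
    {"tx": 0,"ty": 0,"tz": 0,"rx": 0,"ry": 0,"rz": 0,"gripper": -1},
    {"tx": 0,"ty": 0,"tz": 0,"rx": 0,"ry": 0,"rz": 0,"gripper": -1},
    {"tx": 0,"ty": 0,"tz": 0,"rx": 0,"ry": 0,"rz": 0,"gripper": -1},
    {"tx": 0,"ty": 0,"tz": -3,"rx": 0,"ry": 0,"rz": 0,"gripper": -1},
    {"tx": 0,"ty": 0,"tz": -5,"rx": 0,"ry": 0,"rz": 7.5,"gripper": -1},
    {"tx": 0,"ty": 0,"tz": -5,"rx": 0,"ry": 0,"rz": 7.6,"gripper": -1},
  ],
  squeeze=60,
)

```text
clock: 15.1
eef_pos: [539.9, -393.1, 181.6]
tcp_rot: [-3.141, 0.001, -0.029]
contact_force: [1.1, -0.4, -2.5]
opening: 0.295
```

```bash
python3 - <<'E'
from h import *
print(r.sense()['opening']);go(601.6,-60.8,180,-1.5);go(549.6,-59.7,180,-1.5)
E
```

```text
0.294678228276621
rot [-0.   0.  -0.2] shift cm [  5.3  -33.38   0.16] now [ 539.9 -393.1  181.6] [-180.     0.    -1.7] t 15.1
rot [-0.   0.  -0.2] shift cm [  0.1  -33.35   0.16] now [ 539.9 -393.1  181.6] [-180.     0.    -1.7] t 15.1
```

Emit:
move_arm(
  increments=[
    {"tx": 0.66,"ty": -4.17,"tz": 0,"rx": 0,"ry": 0,"rz": 0,"gripper": -1},
    {"tx": 0.66,"ty": -4.17,"tz": 0,"rx": 0,"ry": 0,"rz": 0,"gripper": -1},
    {"tx": 0.66,"ty": -4.17,"tz": 0,"rx": 0,"ry": 0,"rz": 0,"gripper": -1},
    {"tx": 0.66,"ty": -4.17,"tz": 0,"rx": 0,"ry": 0,"rz": 0,"gripper": -1},
    {"tx": 0.66,"ty": -4.17,"tz": 0,"rx": 0,"ry": 0,"rz": 0,"gripper": -1},
    {"tx": 0.66,"ty": -4.17,"tz": 0,"rx": 0,"ry": 0,"rz": 0,"gripper": -1},
    {"tx": 0.66,"ty": -4.17,"tz": 0,"rx": 0,"ry": 0,"rz": 0,"gripper": -1},
    {"tx": 0.66,"ty": -4.17,"tz": 0,"rx": 0,"ry": 0,"rz": 0,"gripper": -1},
    {"tx": 0,"ty": 0,"tz": 0,"rx": 0,"ry": 0,"rz": 0,"gripper": -1},
    {"tx": 0,"ty": 0,"tz": 0,"rx": 0,"ry": 0,"rz": 0,"gripper": -1},
    {"tx": 0,"ty": 0,"tz": 0,"rx": 0,"ry": 0,"rz": 0,"gripper": -1},
  ],
)

```text
clock: 16.2
eef_pos: [601.0, -61.9, 180.4]
tcp_rot: [3.141, -0.001, -0.024]
contact_force: [0.2, -0.1, -3.1]
opening: 0.294
```

```bash
python3 - <<'E'
from h import *
go(601.6,-61,60,-1.5)
s,p,d=snap('wrist');save(p,'wr6.png')
E
```

```text
rot [ 0.  -0.   0.1] shift cm [ 0.06 -0.09 12.04] now [601.  -61.9 180.4] [180.   -0.   -1.4] t 16.2
```

View pics/wr6.png

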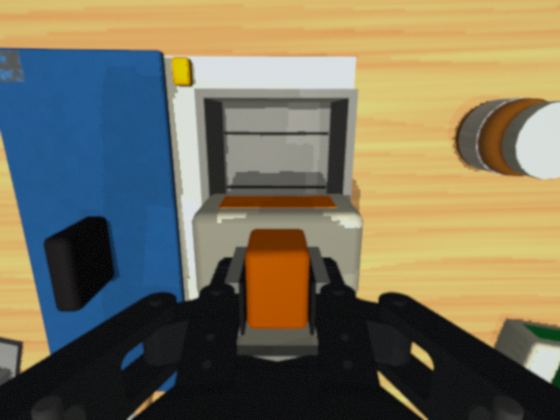

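The orange cartridge at columns 195-360 is centred over the magazine at 197-355. Lowering it.

Emit:
move_arm(
  increments=[
    {"tx": 0,"ty": -0.1,"tz": 3,"rx": 0,"ry": 0,"rz": 0,"gripper": -1},
    {"tx": 0,"ty": 0,"tz": 3,"rx": 0,"ry": 0,"rz": 0,"gripper": -1},
    {"tx": 0,"ty": 0,"tz": 3,"rx": 0,"ry": 0,"rz": 0,"gripper": -1},
    {"tx": 0,"ty": 0,"tz": 2,"rx": 0,"ry": 0,"rz": 0,"gripper": -1},
    {"tx": 0,"ty": 0,"tz": 1.0,"rx": 0,"ry": 0,"rz": 0,"gripper": -1},
    {"tx": 0,"ty": 0,"tz": 0,"rx": 0,"ry": 0,"rz": 0,"gripper": -1},
    {"tx": 0,"ty": 0,"tz": 0,"rx": 0,"ry": 0,"rz": 0,"gripper": -1},
  ],
)

```text
clock: 16.95
eef_pos: [601.6, -60.9, 60.5]
tcp_rot: [3.142, -0.001, -0.025]
contact_force: [-0.6, 0.2, -2.7]
opening: 0.295
```

Emit:
move_arm(
  increments=[
    {"tx": 0,"ty": 0,"tz": 0.2,"rx": 0,"ry": 0,"rz": 0,"gripper": -1},
    {"tx": 0,"ty": 0,"tz": 0,"rx": 0,"ry": 0,"rz": 0,"gripper": 0.1},
    {"tx": 0,"ty": 0,"tz": 0,"rx": 0,"ry": 0,"rz": 0,"gripper": 0.1},
    {"tx": 0,"ty": 0,"tz": 0,"rx": 0,"ry": 0,"rz": 0,"gripper": 0.1},
    {"tx": 0,"ty": 0,"tz": -4,"rx": 0,"ry": 0,"rz": 0,"gripper": 0.1},
    {"tx": 0,"ty": 0,"tz": -5,"rx": 0,"ry": 0,"rz": 0,"gripper": 0.1},
    {"tx": 0,"ty": 0,"tz": -5,"rx": 0,"ry": 0,"rz": 0,"gripper": 0.1},
    {"tx": 0,"ty": 0,"tz": -4,"rx": 0,"ry": 0,"rz": 4.3,"gripper": 0.1},
    {"tx": 0,"ty": 0,"tz": 0,"rx": 0,"ry": 0,"rz": 4.3,"gripper": 0.1},
    {"tx": 0,"ty": 0,"tz": 0,"rx": 0,"ry": 0,"rz": 0,"gripper": 0.1},
  ],
)

```text
clock: 17.95
eef_pos: [601.7, -60.2, 239.6]
tcp_rot: [-3.141, -0.003, -0.175]
contact_force: [-0.1, 0.5, 0.3]
opening: 0.55
```

```bash
python3 - <<'E'
from h import *
go(413,-349,240,-10.2)
E
```

```text
rot [-0.  -0.2  0.2] shift cm [-13.46  31.77  -0.04] now [601.7 -60.2 239.6] [-180.    -0.2  -10. ] t 17.9
```

Emit:
move_arm(
  increments=[
    {"tx": -1.68,"ty": 3.97,"tz": 0,"rx": 0,"ry": 0,"rz": 0,"gripper": 0.1},
    {"tx": -1.68,"ty": 3.97,"tz": 0,"rx": 0,"ry": 0,"rz": 0,"gripper": 0.1},
    {"tx": -1.68,"ty": 3.97,"tz": 0,"rx": 0,"ry": 0,"rz": 0,"gripper": 0.1},
    {"tx": -1.68,"ty": 3.97,"tz": 0,"rx": 0,"ry": 0,"rz": 0,"gripper": 0.1},
    {"tx": -1.68,"ty": 3.97,"tz": 0,"rx": 0,"ry": 0,"rz": 0,"gripper": 0.1},
    {"tx": -1.68,"ty": 3.97,"tz": 0,"rx": 0,"ry": 0,"rz": 0,"gripper": 0.1},
    {"tx": -1.68,"ty": 3.97,"tz": 0,"rx": 0,"ry": 0,"rz": 0,"gripper": 0.1},
    {"tx": -1.68,"ty": 3.97,"tz": 0,"rx": 0,"ry": 0,"rz": 0,"gripper": 0.1},
    {"tx": 0,"ty": 0,"tz": 0,"rx": 0,"ry": 0,"rz": 0,"gripper": 0.1},
    {"tx": 0,"ty": 0,"tz": 0,"rx": 0,"ry": 0,"rz": 0,"gripper": 0.1},
  ],
)

```text
clock: 18.95
eef_pos: [412.7, -349.9, 236.7]
tcp_rot: [-3.14, 0.002, -0.175]
contact_force: [0.7, -0.5, -0.5]
opening: 0.551
```

```bash
python3 - <<'E'
from h import *
go(413,-349,50,-10.2)
cart(413,-349,60,'wr7.png')
E
```

```text
rot [-0.1  0.1  0.2] shift cm [ 0.02 -0.1  18.67] now [ 412.7 -349.9  236.7] [-1.799e+02  1.000e-01 -1.000e+01] t 18.9
cap 877 [ 412.5 -352.9   24.4   35.2   77.6] [ 413.3 -352.8   75.5]
body 2494 [ 412.  -352.2   83.9   48.1   78.9]
```

Emit:
move_arm(
  increments=[
    {"tx": 0,"ty": 0.3,"tz": 4,"rx": 0,"ry": 0,"rz": 1.2,"gripper": 0.1},
    {"tx": 0,"ty": 0,"tz": 5,"rx": 0,"ry": 0,"rz": 0,"gripper": 0.1},
    {"tx": 0,"ty": 0,"tz": 5,"rx": 0,"ry": 0,"rz": 0,"gripper": 0.1},
    {"tx": 0,"ty": 0,"tz": 3.2,"rx": 0,"ry": 0,"rz": 0,"gripper": 0.1},
    {"tx": 0,"ty": 0,"tz": 1.5,"rx": 0,"ry": 0,"rz": 0,"gripper": 0.1},
    {"tx": 0,"ty": 0,"tz": 0,"rx": 0,"ry": 0,"rz": 0,"gripper": -1},
    {"tx": 0,"ty": 0,"tz": 0,"rx": 0,"ry": 0,"rz": 0,"gripper": -1},
    {"tx": 0,"ty": 0,"tz": 0,"rx": 0,"ry": 0,"rz": 0,"gripper": -1},
    {"tx": 0,"ty": 0,"tz": 0,"rx": 0,"ry": 0,"rz": 0,"gripper": -1},
    {"tx": 0,"ty": 0,"tz": -3,"rx": 0,"ry": 0,"rz": 0,"gripper": -1},
    {"tx": 0,"ty": 0,"tz": -5,"rx": 0,"ry": 0,"rz": -5,"gripper": -1},
    {"tx": 0,"ty": 0,"tz": -5,"rx": 0,"ry": 0,"rz": -4.8,"gripper": -1},
  ],
)

```text
clock: 20.2
eef_pos: [412.8, -352.3, 182.7]
tcp_rot: [-3.141, 0.0, -0.02]
contact_force: [1.0, -1.1, -1.1]
opening: 0.296
```

```bash
python3 - <<'E'
from h import *
print(r.sense()['opening'],r.sense()['contact_force']);go(549.6,-59.6,180,-1.5)
E
```

```text
0.2957509562488664 [ 1.02609799 -1.0652727  -1.06424112]
rot [-0.   0.   0.3] shift cm [ 12.91 -29.62   0.27] now [ 412.8 -352.3  182.7] [-180.     0.    -1.2] t 20.2
```

Emit:
move_arm(
  increments=[
    {"tx": 1.58,"ty": -3.7,"tz": 0,"rx": 0,"ry": 0,"rz": 0,"gripper": -1},
    {"tx": 1.58,"ty": -3.7,"tz": 0,"rx": 0,"ry": 0,"rz": 0,"gripper": -1},
    {"tx": 1.58,"ty": -3.7,"tz": 0,"rx": 0,"ry": 0,"rz": 0,"gripper": -1},
    {"tx": 1.58,"ty": -3.7,"tz": 0,"rx": 0,"ry": 0,"rz": 0,"gripper": -1},
    {"tx": 1.58,"ty": -3.7,"tz": 0,"rx": 0,"ry": 0,"rz": 0,"gripper": -1},
    {"tx": 1.58,"ty": -3.7,"tz": 0,"rx": 0,"ry": 0,"rz": 0,"gripper": -1},
    {"tx": 1.58,"ty": -3.7,"tz": 0,"rx": 0,"ry": 0,"rz": 0,"gripper": -1},
    {"tx": 1.58,"ty": -3.7,"tz": 0,"rx": 0,"ry": 0,"rz": 0.3,"gripper": -1},
    {"tx": 0,"ty": 0,"tz": 0,"rx": 0,"ry": 0,"rz": 0,"gripper": -1},
    {"tx": 0,"ty": 0,"tz": 0,"rx": 0,"ry": 0,"rz": 0,"gripper": -1},
    {"tx": 0,"ty": 0,"tz": 0,"rx": 0,"ry": 0,"rz": 0,"gripper": -1},
  ],
)

```text
clock: 21.3
eef_pos: [546.3, -60.3, 181.2]
tcp_rot: [3.141, -0.0, -0.029]
contact_force: [-1.0, -0.3, -2.2]
opening: 0.296
```

```bash
python3 - <<'E'
from h import *
go(547,-59.6,60,-1.5)
s,p,d=snap('wrist');save(p,'wr8.png');P=cloud('wrist',d,s).reshape(-1,3);h=cv2.cvtColor(p,cv2.COLOR_RGB2HSV).reshape(-1,3)
k=(abs(P[:,0]-601)<50)&(abs(P[:,1]+60)<46)&(P[:,2]>78)&(P[:,2]<92)&(abs(h[:,0].astype(int)-14)<8)&(h[:,1]>100);print(k.sum(),rect(P[k]),np.median(P[k],0))
E
```

```text
rot [ 0.  -0.  -0.2] shift cm [ 0.07 -0.07 12.12] now [546.3 -60.3 181.2] [180.   -0.   -1.7] t 21.3
1717 [601.5 -61.5  25.2  35.   88.5] [602.13178718 -61.59138285  83.41837227]
```

View pics/wr8.png

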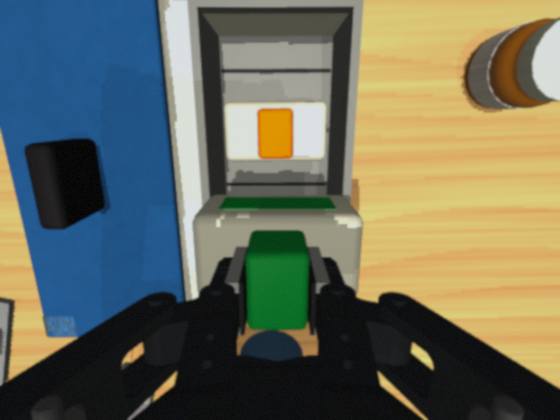

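The orange cartridge stands upright in its slot, with its cap at (275,133). The green one is centred above the magazine. Lowering it.

Emit:
move_arm(
  increments=[
    {"tx": 0,"ty": 0,"tz": 3,"rx": 0,"ry": 0,"rz": 0,"gripper": -1},
    {"tx": 0,"ty": 0,"tz": 3,"rx": 0,"ry": 0,"rz": 0,"gripper": -1},
    {"tx": 0,"ty": 0,"tz": 3,"rx": 0,"ry": 0,"rz": 0,"gripper": -1},
    {"tx": 0,"ty": 0,"tz": 2,"rx": 0,"ry": 0,"rz": 0,"gripper": -1},
    {"tx": 0,"ty": 0,"tz": 1.2,"rx": 0,"ry": 0,"rz": 0,"gripper": -1},
    {"tx": 0,"ty": 0,"tz": 0.1,"rx": 0,"ry": 0,"rz": 0,"gripper": -1},
    {"tx": 0,"ty": 0,"tz": 0,"rx": 0,"ry": 0,"rz": 0,"gripper": -1},
  ],
)

```text
clock: 22.05
eef_pos: [546.7, -60.6, 58.1]
tcp_rot: [3.142, -0.0, -0.03]
contact_force: [-0.1, -0.3, -2.4]
opening: 0.287
```

Emit:
move_arm(
  increments=[
    {"tx": 0,"ty": 0,"tz": 0,"rx": 0,"ry": 0,"rz": 0,"gripper": 0.1},
    {"tx": 0,"ty": 0,"tz": 0,"rx": 0,"ry": 0,"rz": 0,"gripper": 0.1},
    {"tx": 0,"ty": 0,"tz": 0,"rx": 0,"ry": 0,"rz": 0,"gripper": 0.1},
    {"tx": 0,"ty": 0,"tz": -4,"rx": 0,"ry": 0,"rz": 0,"gripper": 0.1},
    {"tx": 0,"ty": 0,"tz": -5,"rx": 0,"ry": 0,"rz": 0,"gripper": 0.1},
    {"tx": 0,"ty": 0,"tz": -5,"rx": 0,"ry": 0,"rz": 0,"gripper": 0.1},
    {"tx": 0,"ty": 0,"tz": -5,"rx": 0,"ry": 0,"rz": 0,"gripper": 0.1},
    {"tx": 1.4,"ty": -3,"tz": 0,"rx": 0,"ry": 0,"rz": 0,"gripper": 0.1},
    {"tx": 0,"ty": -4,"tz": 0,"rx": 0,"ry": 0,"rz": 0,"gripper": 0.1},
    {"tx": 0,"ty": 0,"tz": 0,"rx": 0,"ry": 0,"rz": 0,"gripper": 0.1},
    {"tx": 0,"ty": 0,"tz": 0,"rx": 0,"ry": 0,"rz": 0,"gripper": 0.1},
  ],
)

```text
clock: 23.15
eef_pos: [562.5, 10.4, 248.0]
tcp_rot: [3.141, -0.0, -0.027]
contact_force: [0.8, -0.5, -0.5]
opening: 0.553
```

```bash
python3 - <<'E'
from h import *
s,p,d=snap('wrist');save(p,'wr9.png');P=cloud('wrist',d,s).reshape(-1,3);h=cv2.cvtColor(p,cv2.COLOR_RGB2HSV).reshape(-1,3)
for hue in(14,60):
    k=(abs(P[:,0]-575)<100)&(abs(P[:,1]+60)<46)&(P[:,2]>70)&(P[:,2]<100)&(abs(h[:,0].astype(int)-hue)<10)&(h[:,1]>100);print(k.sum(),rect(P[k]),np.median(P[k],0))
k=(P[:,2]>125)&(P[:,2]<160)&(abs(P[:,0]-575)<60)&(abs(P[:,1]-70)<50);print('handle',k.sum(),rect(P[k]))
go(578.6,67.5,112,-1.5)
s,p,d=snap('top');save(p,'top9.png');s,p,d=snap('side');save(p,'side9.png')
a=cv2.imread('pics/top9.png');b=cv2.imread('pics/side9.png');cv2.imwrite('pics/m9.png',cv2.resize(np.hstack([a,b]),(800,300)))
E
```

```text
1111 [601.5 -60.8  25.7  35.3  88.3] [602.17020403 -59.95370508  83.38312842]
987 [546.3 -60.4  25.3  35.   87.5] [548.12510386 -59.54016197  83.45868065]
handle 1511 [578.5  68.   16.5  50.2  88.2]
rot [ 0.   0.  -0.1] shift cm [ 1.47 -5.82 13.58] now [562.4   9.7 247.8] [180.    0.   -1.6] t 23.2
```

View pics/m9.png

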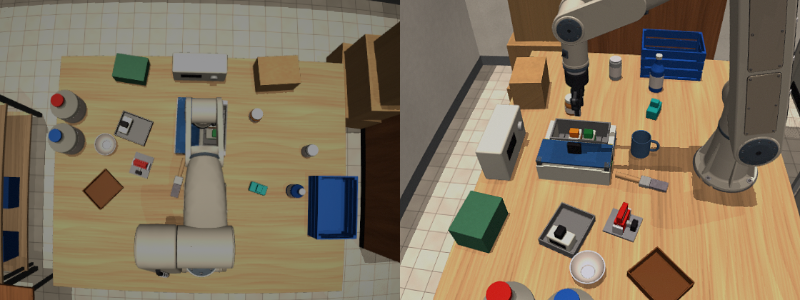

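Both fresh cartridges are upright in the magazine, the spent one is in the grey tray, and no others are on the table. Now I'll shut the hatch.

Emit:
move_arm(
  increments=[
    {"tx": 1.5,"ty": -3,"tz": 0,"rx": 0,"ry": 0,"rz": 0,"gripper": 0.4},
    {"tx": 0,"ty": -2.8,"tz": 0,"rx": 0,"ry": 0,"rz": 0,"gripper": 0.4},
    {"tx": 0,"ty": 0,"tz": 4,"rx": 0,"ry": 0,"rz": 0,"gripper": 0.4},
    {"tx": 0,"ty": 0,"tz": 4,"rx": 0,"ry": 0,"rz": 0,"gripper": 0.4},
    {"tx": 0,"ty": 0,"tz": 4,"rx": 0,"ry": 0,"rz": 0,"gripper": 0.4},
    {"tx": 0,"ty": 0,"tz": 1.4,"rx": 0,"ry": 0,"rz": 0,"gripper": 0.4},
    {"tx": 0,"ty": 0,"tz": 0,"rx": 0,"ry": 0,"rz": 0,"gripper": -1},
    {"tx": 0,"ty": 0,"tz": 0,"rx": 0,"ry": 0,"rz": 0,"gripper": -1},
    {"tx": 0,"ty": 0,"tz": 0,"rx": 0,"ry": 0,"rz": 0,"gripper": -1},
    {"tx": 0,"ty": 0,"tz": -0.9,"rx": 0,"ry": 0,"rz": 0,"gripper": -1},
    {"tx": 0,"ty": 0,"tz": -0.9,"rx": 0,"ry": 0,"rz": 0,"gripper": -1},
    {"tx": 0,"ty": 0,"tz": 0,"rx": 0,"ry": 0,"rz": 0,"gripper": -1},
  ],
)

```text
clock: 24.5
eef_pos: [580.8, 67.3, 134.2]
tcp_rot: [-3.141, -0.004, -0.029]
contact_force: [5.1, -0.9, -6.3]
opening: 0.174
```

Emit:
move_arm(
  increments=[
    {"tx": 0,"ty": 1.6,"tz": 0,"rx": 0,"ry": 0,"rz": 0,"gripper": -1},
    {"tx": 0,"ty": 1.6,"tz": 0,"rx": 0,"ry": 0,"rz": 0,"gripper": -1},
    {"tx": 0,"ty": 1.6,"tz": 0,"rx": 0,"ry": 0,"rz": 0,"gripper": -1},
    {"tx": 0,"ty": 1.6,"tz": 0,"rx": 0,"ry": 0,"rz": 0,"gripper": -1},
    {"tx": 0,"ty": 1.6,"tz": 0,"rx": 0,"ry": 0,"rz": 0,"gripper": -1},
    {"tx": 0,"ty": 1.6,"tz": 0,"rx": 0,"ry": 0,"rz": 0,"gripper": -1},
    {"tx": 0,"ty": 1.6,"tz": 0,"rx": 0,"ry": 0,"rz": 0,"gripper": -1},
    {"tx": 0,"ty": 1.6,"tz": 0,"rx": 0,"ry": 0,"rz": 0,"gripper": -1},
    {"tx": 0,"ty": 0,"tz": 0,"rx": 0,"ry": 0,"rz": 0,"gripper": -1},
    {"tx": 0,"ty": 0,"tz": 0,"rx": 0,"ry": 0,"rz": 0,"gripper": -1},
  ],
)

```text
clock: 25.5
eef_pos: [577.3, -60.4, 132.6]
tcp_rot: [-3.141, -0.004, -0.03]
contact_force: [7.5, 3.6, -5.7]
opening: 0.179
```

Emit:
move_arm(
  increments=[
    {"tx": 0,"ty": 0,"tz": 0.8,"rx": 0,"ry": 0,"rz": 0,"gripper": -1},
    {"tx": 0,"ty": 0,"tz": 0.8,"rx": 0,"ry": 0,"rz": 0,"gripper": -1},
    {"tx": 0,"ty": 0,"tz": 0.2,"rx": 0,"ry": 0,"rz": 0,"gripper": -1},
    {"tx": 0,"ty": 0,"tz": 0,"rx": 0,"ry": 0,"rz": 0,"gripper": 0.3},
    {"tx": 0,"ty": 0,"tz": 0,"rx": 0,"ry": 0,"rz": 0,"gripper": 0.3},
    {"tx": 0,"ty": 0,"tz": 0,"rx": 0,"ry": 0,"rz": 0,"gripper": 0.3},
    {"tx": 0,"ty": 0,"tz": -5,"rx": 0,"ry": 0,"rz": 0,"gripper": 0.3},
    {"tx": 0,"ty": 0,"tz": -5,"rx": 0,"ry": 0,"rz": 0,"gripper": 0.3},
    {"tx": -1,"ty": 0,"tz": -5,"rx": 0,"ry": 0,"rz": 0,"gripper": 0.3},
    {"tx": 0,"ty": 0,"tz": 0,"rx": 0,"ry": 0,"rz": 0,"gripper": 0.3},
    {"tx": 0,"ty": 0,"tz": 0,"rx": 0,"ry": 0,"rz": 0,"gripper": 0.3},
  ],
)

```text
clock: 26.6
eef_pos: [566.1, -60.4, 264.2]
tcp_rot: [3.141, -0.003, -0.029]
contact_force: [-0.2, 0.1, -0.2]
opening: 0.65
```

```bash
python3 - <<'E'
from h import *
s,p,d=snap('wrist');save(p,'wr10.png');P=cloud('wrist',d,s).reshape(-1,3)
k=(P[:,2]>125)&(P[:,2]<175)&(abs(P[:,0]-575)<60)&(abs(P[:,1]+57)<50);print('handle',k.sum(),rect(P[k]),np.median(P[k],0))
k=(P[:,2]>88)&(P[:,2]<125)&(P[:,1]<15)&(abs(P[:,0]-575)<125)&(abs(P[:,1]+60)<50);print('plate z',np.percentile(P[k,2],[5,50,95]))
s,p,d=snap('top');P=cloud('top',d);hsv=cv2.cvtColor(p,cv2.COLOR_RGB2HSV)
Q=P[205:260,175:225].reshape(-1,3);hh=hsv[205:260,175:225].reshape(-1,3)
k=(Q[:,2]>75)&(Q[:,2]<105)&((hh[:,0]<8)|(hh[:,0]>172))&(hh[:,1]>140);print('marker head',k.sum(),rect(Q[k]),np.median(Q[k],0))
go(390,297,260,-19)
go(390,297,260,-90)
E
```

```text
handle 1126 [575.9 -61.   15.4  48.9  88. ] [577.656388   -60.95639178 145.03909489]
plate z [96.4095933  97.59699364 98.78141449]
marker head 99 [389.8 296.7  63.1  17.3  73.3] [389.9153287  296.59645652  93.84678782]
rot [ 0.   0.1 17.3] shift cm [-28.18 -28.09   0.17] now [565.  -60.3 261.7] [-1.8e+02  1.0e-01 -1.7e+00] t 26.7
rot [ 0.1  0.1 88.3] shift cm [-35.73  17.5    0.17] now [565.  -60.3 261.7] [-1.8e+02  1.0e-01 -1.7e+00] t 26.7
```

The hatch is shut: the handle is back at (575.9, -61.0, 145.0) and the plate at 97.6, as at the start. Next is the marker.

Emit:
move_arm(
  increments=[
    {"tx": 0,"ty": 0,"tz": 0,"rx": 0,"ry": 0,"rz": -7.5,"gripper": 0.1},
    {"tx": 0,"ty": 0,"tz": 0,"rx": 0,"ry": 0,"rz": -7.5,"gripper": 0.1},
    {"tx": 0,"ty": 0,"tz": 0,"rx": 0,"ry": 0,"rz": -7.5,"gripper": 0.1},
    {"tx": 0,"ty": 0,"tz": 0,"rx": 0,"ry": 0,"rz": -7.5,"gripper": 0.1},
    {"tx": 0,"ty": 0,"tz": 0,"rx": 0,"ry": 0,"rz": -7.5,"gripper": 0.1},
    {"tx": 0,"ty": 0,"tz": 0,"rx": 0,"ry": 0,"rz": -7.5,"gripper": 0.1},
    {"tx": 0,"ty": 0,"tz": 0,"rx": 0,"ry": 0,"rz": -7.5,"gripper": 0.1},
    {"tx": 0,"ty": 0,"tz": 0,"rx": 0,"ry": 0,"rz": -7.5,"gripper": 0.1},
    {"tx": 0,"ty": 0,"tz": 0,"rx": 0,"ry": 0,"rz": -7.5,"gripper": 0.1},
    {"tx": 0,"ty": 0,"tz": 0,"rx": 0,"ry": 0,"rz": -7.5,"gripper": 0.1},
    {"tx": 0,"ty": 0,"tz": 0,"rx": 0,"ry": 0,"rz": 0,"gripper": 0.1},
  ],
)

```text
clock: 27.8
eef_pos: [565.0, -60.2, 260.9]
tcp_rot: [-3.138, 0.001, 1.282]
contact_force: [0.7, -0.1, 0.2]
opening: 0.549
```

```bash
python3 - <<'E'
from h import *
go(390,297,240,73.3)
E
```

```text
rot [-0.2  0.   0.1] shift cm [ 29.19 -27.02   2.09] now [565.  -60.2 260.9] [-179.8    0.    73.4] t 27.8
```

Emit:
move_arm(
  increments=[
    {"tx": 3.24,"ty": -3.0,"tz": 0.2,"rx": 0,"ry": 0,"rz": 0,"gripper": 0.1},
    {"tx": 3.24,"ty": -3.0,"tz": 0.2,"rx": 0,"ry": 0,"rz": 0,"gripper": 0.1},
    {"tx": 3.24,"ty": -3.0,"tz": 0.2,"rx": 0,"ry": 0,"rz": 0,"gripper": 0.1},
    {"tx": 3.24,"ty": -3.0,"tz": 0.2,"rx": 0,"ry": 0,"rz": 0,"gripper": 0.1},
    {"tx": 3.24,"ty": -3.0,"tz": 0.2,"rx": 0,"ry": 0,"rz": 0,"gripper": 0.1},
    {"tx": 3.24,"ty": -3.0,"tz": 0.2,"rx": 0,"ry": 0,"rz": 0,"gripper": 0.1},
    {"tx": 3.24,"ty": -3.0,"tz": 0.2,"rx": 0,"ry": 0,"rz": 0,"gripper": 0.1},
    {"tx": 3.24,"ty": -3.0,"tz": 0.2,"rx": 0,"ry": 0,"rz": 0,"gripper": 0.1},
    {"tx": 3.24,"ty": -3.0,"tz": 0.2,"rx": 0,"ry": 0,"rz": 0,"gripper": 0.1},
    {"tx": 0,"ty": 0,"tz": 0,"rx": 0,"ry": 0,"rz": 0,"gripper": 0.1},
    {"tx": 0,"ty": 0,"tz": 0,"rx": 0,"ry": 0,"rz": 0,"gripper": 0.1},
  ],
)

```text
clock: 28.9
eef_pos: [389.8, 296.8, 243.8]
tcp_rot: [-3.141, 0.002, 1.28]
contact_force: [-0.4, -0.3, -0.3]
opening: 0.548
```

```bash
python3 - <<'E'
from h import *
s,p,d=snap('wrist');save(p,'wr11.png');P=cloud('wrist',d,s).reshape(-1,3);h=cv2.cvtColor(p,cv2.COLOR_RGB2HSV).reshape(-1,3)
k=(P[:,2]>80)&(P[:,2]<105)&((h[:,0]<8)|(h[:,0]>172))&(h[:,1]>140)&(np.hypot(P[:,0]-390,P[:,1]-297)<70);print('head',k.sum(),rect(P[k]),np.median(P[k],0))
k=(P[:,2]>30)&(P[:,2]<80)&((h[:,0]<8)|(h[:,0]>172))&(h[:,1]>140)&(np.hypot(P[:,0]-390,P[:,1]-297)<70);print('lower',k.sum(),rect(P[k]),np.median(P[k],0))
go(390,297,62,73.3)
E
```

```text
head 1256 [390.7 295.5  62.9  17.6  73.2] [390.94087356 297.79680568  92.41817495]
lower 884 [390.5 295.3  63.7  33.5  72.8] [395.3143956  300.66113805  57.64069072]
rot [-0.   0.1 -0. ] shift cm [ 0.08 -0.06 18.2 ] now [390.4 296.1 244. ] [-1.80e+02  1.00e-01  7.33e+01] t 28.9
```

View pics/wr11.png

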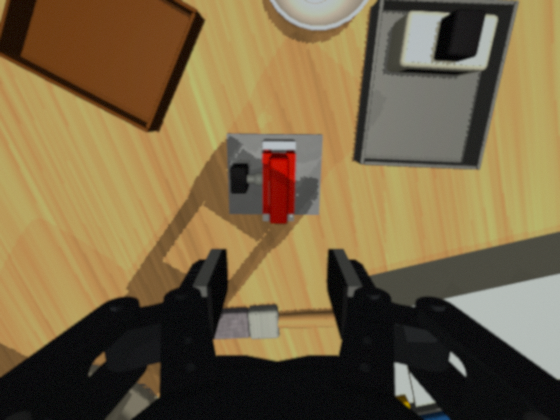

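The wrist view shows the red marker at (279,185), aligned with the fingers, the catch to its left, and the tray at upper right with the spent cartridge in its far half. Descending to grip the marker.

Emit:
move_arm(
  increments=[
    {"tx": 0,"ty": 0,"tz": 5,"rx": 0,"ry": 0,"rz": 0,"gripper": 0.1},
    {"tx": 0,"ty": 0,"tz": 5,"rx": 0,"ry": 0,"rz": 0,"gripper": 0.1},
    {"tx": 0,"ty": 0,"tz": 4,"rx": 0,"ry": 0,"rz": 0,"gripper": 0.1},
    {"tx": 0,"ty": 0,"tz": 3,"rx": 0,"ry": 0,"rz": 0,"gripper": 0.1},
    {"tx": 0,"ty": 0,"tz": 1,"rx": 0,"ry": 0,"rz": 0,"gripper": 0.1},
    {"tx": 0,"ty": 0,"tz": 0,"rx": 0,"ry": 0,"rz": 0,"gripper": -1},
    {"tx": 0,"ty": 0,"tz": 0,"rx": 0,"ry": 0,"rz": 0,"gripper": -1},
    {"tx": 0,"ty": 0,"tz": 0,"rx": 0,"ry": 0,"rz": 0,"gripper": -1},
    {"tx": 0,"ty": 0,"tz": 0,"rx": 0,"ry": 0,"rz": 0,"gripper": -1},
    {"tx": 0,"ty": 0,"tz": 0,"rx": 0,"ry": 0,"rz": 0,"gripper": -1},
  ],
  squeeze=90,
)

```text
clock: 29.95
eef_pos: [391.5, 297.0, 66.1]
tcp_rot: [3.14, -0.002, 1.28]
contact_force: [-0.1, -0.7, 7.7]
opening: 0.191
```

Emit:
move_arm(
  increments=[
    {"tx": 0,"ty": 0,"tz": -0.5,"rx": 0,"ry": 0,"rz": 0,"gripper": -1},
    {"tx": 0,"ty": 0,"tz": -0.5,"rx": 0,"ry": 0,"rz": 0,"gripper": -1},
    {"tx": 0,"ty": 0,"tz": -1,"rx": 0,"ry": 0,"rz": 0,"gripper": -1},
    {"tx": 0,"ty": 0,"tz": -2,"rx": 0,"ry": 0,"rz": 0,"gripper": -1},
    {"tx": 0,"ty": 0,"tz": -4,"rx": 0,"ry": 0,"rz": 0,"gripper": -1},
    {"tx": 0,"ty": 0,"tz": -4,"rx": 0,"ry": 0,"rz": 0,"gripper": -1},
    {"tx": 0,"ty": 0,"tz": -3,"rx": 0,"ry": 0,"rz": 0,"gripper": -1},
    {"tx": 0,"ty": 0,"tz": 0,"rx": 0,"ry": 0,"rz": 0,"gripper": -1},
    {"tx": 0,"ty": 0,"tz": 0,"rx": 0,"ry": 0,"rz": 0,"gripper": -1},
  ],
)

```text
clock: 30.85
eef_pos: [390.6, 296.6, 215.8]
tcp_rot: [3.141, -0.002, 1.28]
contact_force: [0.0, -0.2, -0.9]
opening: 0.192
```

```bash
python3 - <<'E'
from h import *
s,p,d=snap('top');save(p,'top12.png');P=cloud('top',d)
Q=P[145:215,145:230].reshape(-1,3);k=(Q[:,2]>25)&(Q[:,2]<42)&(Q[:,1]>230)&(Q[:,1]<425)&(Q[:,0]>455);Q=Q[k];print('tray',k.sum(),rect(Q))
s,p,d=snap('wrist');save(p,'wr12.png');W=cloud('wrist',d,s).reshape(-1,3)
k=(W[:,2]>28)&(W[:,2]<40)&(np.hypot(W[:,0]-568,W[:,1]-343)<110);print('tray w',k.sum(),rect(W[k]))
s,p,d=snap('side');save(p,'side12.png')
a=cv2.imread('pics/wr12.png');b=cv2.imread('pics/side12.png');cv2.imwrite('pics/m12.png',cv2.resize(np.hstack([a,b]),(800,300)))
go(555.7,307.3,180,160.2)
E
```

```text
tray 222 [568.7 343.1 162.4 131.6  70.2]
tray w 3483 [554.2 340.6 152.8 158.4  70.7]
rot [ -0.2   0.  -86.9] shift cm [-15.22   6.69   3.37] now [389.8 295.9 213.7] [-1.799e+02  1.000e-01  7.330e+01] t 31.0
```

View pics/m12.png

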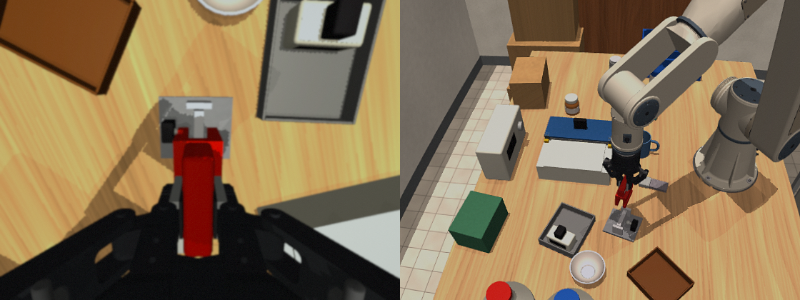

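The marker is off the clip and held, and the tray has not moved. Next I turn and carry it to the free half of the tray.

Emit:
move_arm(
  increments=[
    {"tx": 0,"ty": 0,"tz": 0,"rx": 0,"ry": 0,"rz": -7.9,"gripper": -1},
    {"tx": 0,"ty": 0,"tz": 0,"rx": 0,"ry": 0,"rz": -7.9,"gripper": -1},
    {"tx": 0,"ty": 0,"tz": 0,"rx": 0,"ry": 0,"rz": -7.9,"gripper": -1},
    {"tx": 0,"ty": 0,"tz": 0,"rx": 0,"ry": 0,"rz": -7.9,"gripper": -1},
    {"tx": 0,"ty": 0,"tz": 0,"rx": 0,"ry": 0,"rz": -7.9,"gripper": -1},
    {"tx": 0,"ty": 0,"tz": 0,"rx": 0,"ry": 0,"rz": -7.9,"gripper": -1},
    {"tx": 0,"ty": 0,"tz": 0,"rx": 0,"ry": 0,"rz": -7.9,"gripper": -1},
    {"tx": 0,"ty": 0,"tz": 0,"rx": 0,"ry": 0,"rz": -7.9,"gripper": -1},
    {"tx": 0,"ty": 0,"tz": 0,"rx": 0,"ry": 0,"rz": -7.9,"gripper": -1},
    {"tx": 0,"ty": 0,"tz": 0,"rx": 0,"ry": 0,"rz": -7.9,"gripper": -1},
    {"tx": 0,"ty": 0,"tz": 0,"rx": 0,"ry": 0,"rz": -7.9,"gripper": -1},
    {"tx": 0,"ty": 0,"tz": 0,"rx": 0,"ry": 0,"rz": 0,"gripper": -1},
  ],
)

```text
clock: 32.2
eef_pos: [390.1, 296.0, 213.6]
tcp_rot: [-3.139, -0.002, 2.799]
contact_force: [-0.7, 0.4, -0.7]
opening: 0.192
```

Emit:
move_arm(
  increments=[
    {"tx": -3.8,"ty": 1.65,"tz": 0,"rx": 0,"ry": 0,"rz": 0,"gripper": -1},
    {"tx": -3.8,"ty": 1.65,"tz": 0,"rx": 0,"ry": 0,"rz": 0,"gripper": -1},
    {"tx": -3.8,"ty": 1.65,"tz": 0,"rx": 0,"ry": 0,"rz": 0,"gripper": -1},
    {"tx": -3.8,"ty": 1.7,"tz": 0,"rx": 0,"ry": 0,"rz": 0,"gripper": -1},
    {"tx": 0,"ty": 0,"tz": 3.5,"rx": 0,"ry": 0,"rz": 0,"gripper": -1},
    {"tx": 0,"ty": 0,"tz": 3.5,"rx": 0,"ry": 0,"rz": 0,"gripper": -1},
    {"tx": 0,"ty": 0,"tz": 0,"rx": 0,"ry": 0,"rz": 0,"gripper": -1},
    {"tx": 0,"ty": 0,"tz": 0,"rx": 0,"ry": 0,"rz": 0,"gripper": -1},
  ],
)

```text
clock: 33.0
eef_pos: [555.7, 307.4, 144.3]
tcp_rot: [-3.14, -0.002, 2.794]
contact_force: [-0.1, -0.4, -0.9]
opening: 0.195
```

```bash
python3 - <<'E'
from h import *
go(555.7,307.3,64,160.2)
s,p,d=snap('wrist');save(p,'wr13.png')
s,p,d=snap('side');save(p,'side13.png')
a=cv2.imread('pics/wr13.png');b=cv2.imread('pics/side13.png');cv2.imwrite('pics/m13.png',cv2.resize(np.hstack([a,b]),(800,300)))
E
```

```text
rot [-0.1 -0.1 -0.1] shift cm [-0.   -0.    8.03] now [555.7 307.4 144.3] [-1.799e+02 -1.000e-01  1.601e+02] t 33.0
```

View pics/m13.png

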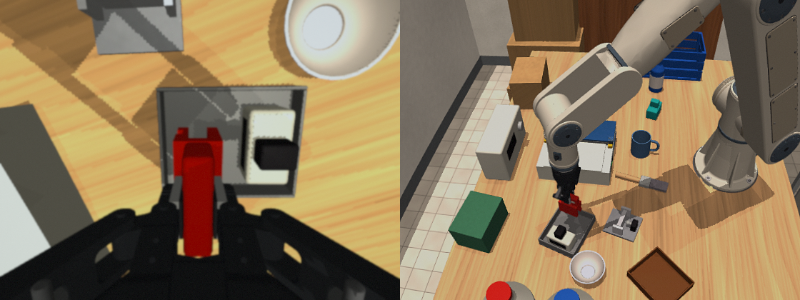

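The marker is over the free left half of the tray, clear of the spent cartridge. Lowering and releasing it.

Emit:
move_arm(
  increments=[
    {"tx": 0,"ty": 0,"tz": 3,"rx": 0,"ry": 0,"rz": 0,"gripper": -1},
    {"tx": 0,"ty": 0,"tz": 3,"rx": 0,"ry": 0,"rz": 0,"gripper": -1},
    {"tx": 0,"ty": 0,"tz": 1.5,"rx": 0,"ry": 0,"rz": 0,"gripper": -1},
    {"tx": 0,"ty": 0,"tz": 0.6,"rx": 0,"ry": 0,"rz": 0,"gripper": -1},
    {"tx": 0,"ty": 0,"tz": 0,"rx": 0,"ry": 0,"rz": 0,"gripper": -1},
    {"tx": 0,"ty": 0,"tz": 0,"rx": 0,"ry": 0,"rz": 0,"gripper": -0.2},
    {"tx": 0,"ty": 0,"tz": 0,"rx": 0,"ry": 0,"rz": 0,"gripper": -0.2},
    {"tx": 0,"ty": 0,"tz": 0,"rx": 0,"ry": 0,"rz": 0,"gripper": -0.2},
    {"tx": 0,"ty": 0,"tz": -3,"rx": 0,"ry": 0,"rz": 0,"gripper": -0.2},
    {"tx": 0,"ty": 0,"tz": -5,"rx": 0,"ry": 0,"rz": 0,"gripper": -0.2},
    {"tx": 0,"ty": 0,"tz": -5,"rx": 0,"ry": 0,"rz": 0,"gripper": -0.2},
    {"tx": 0,"ty": 0,"tz": -5,"rx": 0,"ry": 0,"rz": 0,"gripper": -0.2},
  ],
)

```text
clock: 34.3
eef_pos: [556.1, 307.5, 246.4]
tcp_rot: [3.141, 0.0, 2.797]
contact_force: [0.7, 0.4, -0.1]
opening: 0.399
```

Emit:
move_arm(
  increments=[
    {"tx": 3,"ty": 0,"tz": -3,"rx": 0,"ry": 0,"rz": 0,"gripper": -0.2},
    {"tx": 4,"ty": 0,"tz": 0,"rx": 0,"ry": 0,"rz": 0,"gripper": -0.2},
    {"tx": 4,"ty": 0,"tz": 0,"rx": 0,"ry": 0,"rz": 0,"gripper": -0.2},
    {"tx": 4,"ty": 0,"tz": 0,"rx": 0,"ry": 0,"rz": 0,"gripper": -0.2},
    {"tx": 0,"ty": 0,"tz": 0,"rx": 0,"ry": 0,"rz": 0,"gripper": -0.2},
    {"tx": 0,"ty": 0,"tz": 0,"rx": 0,"ry": 0,"rz": 0,"gripper": -0.2},
  ],
)

```text
clock: 34.9
eef_pos: [414.9, 358.7, 274.7]
tcp_rot: [3.14, 0.001, 2.798]
contact_force: [0.5, 0.0, -0.1]
opening: 0.395
```

```bash
python3 - <<'E'
from h import *
s,p,d=snap('top');save(p,'top14.png')
P=cloud('top',d);hsv=cv2.cvtColor(p,cv2.COLOR_RGB2HSV)
Q=P[140:215,140:235].reshape(-1,3);h=hsv[140:215,140:235].reshape(-1,3)
k=(Q[:,2]>75)&(Q[:,2]<105)&(h[:,1]>140)&((h[:,0]<8)|(h[:,0]>172));print('head',k.sum(),rect(Q[k]),np.median(Q[k],0))
k=(Q[:,2]>25)&(Q[:,2]<42)&(Q[:,1]>230)&(Q[:,1]<425)&(Q[:,0]>455);print('tray',rect(Q[k]))
Q=P[165:190,295:310].reshape(-1,3);print('hatch handle z',np.nanmax(Q[:,2]))
s,p,d=snap('side');save(p,'side14.png')
a=cv2.imread('pics/top14.png');b=cv2.imread('pics/side14.png');cv2.imwrite('pics/m14.png',cv2.resize(np.hstack([a,b]),(800,300)))
print(r.sense()['clock'],r.sense()['contact_force'])
E
```

```text
head 107 [558.1 309.7  19.1  62.9  70.6] [558.04479026 308.77146039  88.9614628 ]
tray [568.6 342.8 162.5 131.3  70.3]
hatch handle z 155.60326247992066
35.0 [ 0.19894136 -0.013687    0.22881594]
```

View pics/m14.png

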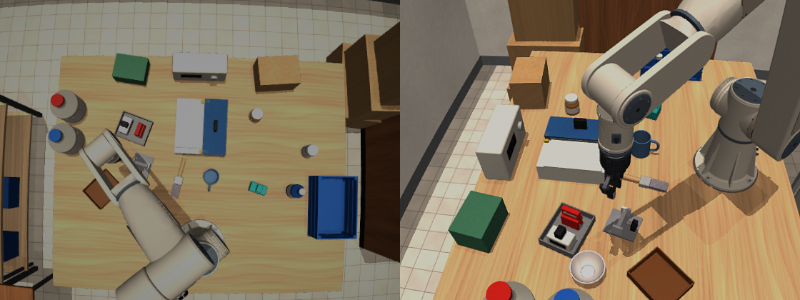

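The marker stands in the tray (top at 89 mm, which is 85 plus the 4 mm floor), the spent cartridge is beside it, and the jar and bowl are upright. I'll check the handle height by median, since the maximum is noisy, then hand in.

```bash
python3 - <<'E'
from h import *
s,p,d=snap('top');Q=cloud('top',d)[120:235,225:335].reshape(-1,3)
k=(Q[:,2]>115);print(np.median(Q[k],0),rect(Q[k]));k=(Q[:,2]>92)&(Q[:,2]<115)&(Q[:,1]<0);print(np.median(Q[k],0))
if abs(np.median(Q[Q[:,2]>115][:,2])-145)<4: print(r.sign_off())
E
```

```text
[573.26083647 -58.21442797 146.43588179] [575.6 -57.9  15.7  49.   89.9]
[573.42805889 -56.97802768  99.15270125]
the job is handed in; nothing more can be done
None
```

I finished the whole sequence and handed the job in after about 35 s of robot time, of the 210 s allowed; sign-off reports no verdict.

- **Sequence:** I lifted the hatch over the bumps and slid it fully open, then put the spent cartridge in one half of the grey tray. The two fresh cartridges on the table, one orange and one green, now stand in the magazine. I closed the hatch, and only then pulled the marker off its clip and stood it in the other half of the tray.
- **Hatch and cartridges:** Before the hatch closed, the wrist camera showed both cartridges upright, with cap tops at about 83.4 mm against an expected 84. The hatch handle returned to its starting position within about 1 mm.
- **Tray:** The marker's top is at 89 mm, as expected for standing on the tray floor. The spent cartridge is beside it and the tray has not shifted. I judged the spent cartridge's resting position from the pictures and did not measure it.
- **Bystanders:** In the final pictures the jar and bowl look upright and in place; I did not measure them again either.
- **Disagreements:** The top and wrist cameras differed by about 3 mm in y, and I used the wrist camera for grasps. One check of the handle height gave a maximum of 155.6 mm; the median, 146.4 mm, showed that was noise.

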